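Hang a faceout hook in the groove of a bench slat panel

ROBOT

A 6-joint arm with a two-finger parallel gripper is mounted at the origin on the work surface. World frame = base frame: x ahead of the robot, y to its left, z up, the work surface at z = 0. Lengths are in mm, angles in rad, forces in N, time in s.
With the tool pointing down it reaches from about 275 to 825 mm from the base axis. Payload 4.9 kg.
Tool frame: the origin (TCP) lies on the centre line of the jaws, within the pads' length; the fingertips stand 17 mm ahead of it and the grasp point (between the pads) lies 2 mm behind it; z points along the fingers, y is the direction in which the jaws open and shut (so a half turn about z gives the same grasp; the last joint's range is limited). The gripper opens to 85 mm and grips with 20 to 120 N. Pads are 22 mm wide; open, the fingers measure 114 mm over their backs; the gripper's body (76 mm by 85 mm) begins 54 mm behind the grasp point. The pads swing forward as they close: fully open they stand 13 mm farther back than shut.
Start: joints at [-1.443, 0.326, -0.193, 1.052, 0, 1.437], TCP at [142.362, -531.274, 248.281] pointing down, gripper open.
Joint ranges: [-2.65, 2.65], [-0.97, 1.79], [-1.3, 1.35], [-1.93, 2.1], [-1.47, 1.37], [-3.14, 3.14]. Speed limits (rad/s): [2.57, 2.57, 3.14, 3.14, 3.14, 3.14].

INTERFACE

Orientations are given as a unit quaternion [w, x, y, z].
In Python, from workcell import bot gives the robot as it stands.
- The arm moves only by the tool step_arm, never from a script. Its argument "series" is one flat list of numbers, 5 for each row, row after row: the shift along the tool's x, y, z in m, then the turn about the tool's z in degrees, then the finger opening in m, from 0 to 0.0854. A call has 1 to 20 rows; each row shifts and turns the commanded pose from where the row before left it, along the tool's axes as they then stand; what a row does not reach is not made up. A row lasts 1/12 s, in which the tool goes at most 41.7 mm and 7.16 degrees, less where a joint would pass 70% of its speed; a pose out of reach is approached as far as the arm can. A call with a gripper value outside its range is refused whole. The fingers move at their own pace and stop on an object; the grip force is fixed at half the most. Time passes only in rows, so rows that do not move let the fingers close. It gives the time, the measured TCP pose, the force and the opening at its end, in the units of the state.
- bot.state(): the state, without advancing time (a new reading comes with each control period).
- bot.grab_frame(name): name is "scene" or "top"; returns a dict with "frame" (384x512x3 uint8, red, green, blue), "camera_matrix" (3x3 intrinsics, pixels), "extrinsics" (4x4, takes a point from camera to world coordinates). Camera axes: x right, y down, z forward; pixel columns grow to the right and rows downward; lengths in mm; the calibration is good to about 2 mm. A picture is of the moment at which its call begins. There is no depth.
- bot.close_job(): hands the job in, once; it reports no verdict.
Trained networks look in the newest picture that a camera, given by its name, has taken for a name from the list of things; names that differ only in an ending like _2 or _b are one class to them, and where a whole thing is asked for, a point or a joint stands for the part that bears it (a point fixed in the world has none). Each returns a list of dicts, best first, with "score" (0 to 1); they miss things now and then, are a little off and sometimes report something else, mostly with a low value. They report only what shows in the picture. A call takes as long as a camera call. They do not tell look-alikes from the thing itself.
- bot.look_for(camera, thing): "rect" ([left, top, width, height] as shares, 0 to 1, of the picture: columns of its width, rows of its height, round what is visible of it).
- bot.landmark_of(camera, thing): "point" ([column, row] as shares, 0 to 1, of the picture: columns of its width, rows of its height: a listed point, or the origin of a listed thing).
The state is a dict: "time": time; "joint_positions": joint angles; "joint_vel": joint speeds; "joint_efforts": joint torques, N m; "ee_pos": TCP position; "tcp_rot": TCP orientation; "force": force on the tool from outside, world axes, zero at the start; "wrist_torque": the same for the moment, N m; "width": finger opening in mm.
Only numpy, scipy, OpenCV 4.12 (cv2) and the standard library are available. Lean on these libraries where they do the work, as an engineer would, in place of code of your own. Each camera call takes 0.05 s, during which the arm holds its last target.

TASK

Pick up the loose black hook with the red end from the bench and hang it in the upper groove of the slat panel, about midway between the hook that carries the clamp and the hook that carries the spanners: tilt its front end up, feel its turned-up lip into the groove, then, without letting go, swing the front down until the back plate lies flat on the panel and the hook is fully home, and only then release it. Be gentle, since the slat edges chip if they are pressed or hit hard: do not let the hook drop into place, do not knock the panel, and leave the things on the bench where they lie.

Things in the scene. Friction and masses are not known exactly. Their poses are not given: they have to be found in the camera images.
- hook: Loose black steel hook, red end cap, 0.25-0.4 kg. Origin: middle of the lower rear edge of its back plate (60 wide, 70 tall, 4 thick: x -4 to 0). x points out of the plate's back, z up the plate. Arm: tube 15 wide (y), 30 tall (z 0-30), from the plate to x -130; red stop 17 wide, 46 tall at x -136 to -130. Starts on the bench on its arm, z up, plate away from the robot.
- hook_grip (a point): Point inside the hook's arm where it is best gripped across its 15 mm width: x -65, z 24 in the hook's frame; axes as the hook's.
- hook_tip (a point): Middle of the top edge of the hook's lip: x 8.5, z 84 in the hook's frame. The lip, 50 wide, 3 thick, starts at the plate's top: a leg at z 67-70 runs back to x 10, then turns up, x 7-10, to z 84; 7 lie free between the plane of the plate's back and the turned-up part.
- panel: White slat panel, 440 wide, between green uprights, on a stand fixed to the bench. Origin: middle of its face's lower edge, on the bench. It leans back 8 degrees: x points into it (face nominally at x 0), y left along the grooves, z up the face. Two grooves: mouths at z 98-112 and 198-212, top edge z 238 at the lowest setting of the slats. Slats do not yield; edges chip if pressed over 30 N or struck over 60 N.
- groove (a point): Middle of the upper groove's mouth, on the face, if the slats hang at their lowest (panel z 205). They hang in slotted holes on spacers: mouth and face really sit 0 to 24 mm higher and up to 3 mm farther out or in; no reading shows this: feel for face and mouth. Mouth 14 high between face boards 4 thick; the cavity behind goes back 20 from the face, from 6 below to 13 above the mouth.
- clamp_place (a point): On the panel face (y 160, about z 170) where the steel hook with a G-clamp hangs; it fills y 125 to 245 and sticks out 65. Seating of such hooks: front tilted up at least 30 degrees against the hung pose (42 is easy), the lip enters; hung, the lip's leg rests on the mouth's lower edge, its turned-up part is behind the upper edge, the plate flat on the face.
- spanner_place (a point): On the panel face (y -160, about z 170) where the steel hook with two spanners hangs; it fills y -140 to -180 and sticks out 65. Between this and the clamp the groove is free.
- bar: Bystander: aluminium tube lying on the bench, 130 long (its x), 30 wide and 30 high; origin under its middle.
- wrench: Bystander: steel spanner lying on the bench, 170 long along its x.
- screwdriver: Bystander: screwdriver with a green handle lying on the bench, 190 long along its x.
Not all that is in view belongs to the job. There is more than one size of the hook; the job needs the smallest.

How it is judged (in metres and radians):
On the way, in this order (a step that is already met when the one before it is completed fails the run):
1. the hook, its front tilted up by more than 0.45 rad against the panel, has its lip inside the upper groove, within 60 mm of the middle (tip over 5.5 mm behind the nominal face) (angle between the z axis of hook and the z axis of panel, either way round above 0.45 rad and x of hook_tip in the frame of panel above 0.0055 m and z of hook_tip in the frame of panel between 0.195 and 0.25 m and y of hook_tip in the frame of panel between -0.06 and 0.06 m), for 0.1 s.
2. still held in the fingers, the hook is rotated down until its back plate lies flat on the panel (contact force between the fingers and hook above 1 N and angle between the z axis of hook and the z axis of panel, either way round below 0.08 rad and angle between the y axis of hook and the y axis of panel, either way round below 0.08 rad and x of hook in the frame of panel between -0.008 and 0.007 m and y of hook in the frame of panel between -0.035 and 0.035 m and z of hook_tip in the frame of panel between 0.21 and 0.244 m and x of hook_tip in the frame of panel above 0.001 m), for 0.2 s.
At the end, for the whole second after the job is handed in: The released hook hangs at rest in the upper groove: axes within 0.08 rad of the panel's, plate's lower rear edge from 8 mm before to 7 mm behind the nominal face, within 35 mm of the panel's middle, lip tip over 1 mm behind it at panel z 210 to 244 mm, carried by the panel (angle between the z axis of hook and the z axis of panel, either way round below 0.08 rad and angle between the y axis of hook and the y axis of panel, either way round below 0.08 rad and x of hook in the frame of panel between -0.008 and 0.007 m and y of hook in the frame of panel between -0.035 and 0.035 m and z of hook_tip in the frame of panel between 0.21 and 0.244 m and x of hook_tip in the frame of panel above 0.001 m and contact force between hook and panel above 0.5 N and linear speed of hook below 0.01 m/s and angular speed of hook below 0.1 rad/s); the robot touches nothing.
It fails at once if the hook, held in the fingers, presses the panel with more than 30 N (contact force between hook and panel above 30 N and contact force between the fingers and hook above 1 N).
It fails at once if the hook strikes the panel with more than 60 N (contact force between hook and panel above 60 N).
It fails at once if the robot presses or strikes the panel or what hangs on it with more than 15 N (contact force between any of the fingers, the arm and panel above 15 N).
It fails at once if a bystander on the bench is moved by more than 25 mm (distance of any of bar, wrench, screwdriver from where it was at the start of the episode above 0.025 m).
It also fails if it takes over 61 s, if anything falls off the work surface, if the arm or the gripper's body presses on something with over 40 N, if the wrist force passes 120 N, or if a joint passes its speed limit or range.

## Working session

There is one attempt and no reset: what is moved stays moved. The work goes in short steps, Python scripts to look and compute and a tool call to move; the robot and the scene stay as the last step left them, time stands still between calls to the robot, and variables do not carry over. Pictures are saved under pics/ and viewed, and the job is handed in when it is done.

Besides the shell and the picture viewer there is one more tool, called after "Call:" as a command line: name --argument value ..., lists and objects as JSON in quotes. step_arm: Moves the arm, as the interface text tells. Its arguments: {"type":"object","properties":{"series":{"type":"array"}},"required":["series"]}

```bash
ls -la; mkdir -p pics
cat > h.py <<'E'
import numpy as np, cv2, json
from workcell import bot
def grab(n,f=None):
    d=bot.grab_frame(n)
    if f: cv2.imwrite('pics/'+f,d['frame'][:,:,::-1])
    return d
E
python3 - <<'E'
from h import *
s=bot.state(); print(s)
for n in ['scene','top']:
    d=grab(n,n+'0.png'); print(n,d['camera_matrix'].tolist(),np.round(d['extrinsics'],4).tolist())
    for t in ['hook','panel','bar','wrench','screwdriver']:
        print(t,[(round(r['score'],2),np.round(np.array(r['rect'])*[512,384,512,384]).tolist()) for r in bot.look_for(n,t)])
    for t in ['hook','hook_grip','hook_tip','panel','groove','clamp_place','spanner_place','bar','wrench','screwdriver']:
        print(t,[(round(r['score'],2),np.round(np.array(r['point'])*[512,384],1).tolist()) for r in bot.landmark_of(n,t)])
E
```

```text
total 12
drwxr-xr-x  3 agent agent 4096 Dec  6 17:15 .
drwxr-xr-x 23 root  root  4096 Dec  6 17:15 ..
drwxr-xr-x  2 agent agent 4096 Dec  6 17:15 pics
{'time': 0.0, 'joint_positions': array([-1.44321280e+00,  3.26967125e-01, -1.93618104e-01,  1.05201148e+00,
       -5.54007955e-06,  1.43660233e+00]), 'joint_vel': array([ 0.00039828, -0.00088643, -0.00232068, -0.00057387,  0.00020976,
        0.00052082]), 'joint_efforts': array([-2.10948601e-03, -4.43394792e+01,  2.62443799e+01,  1.54875236e-02,
       -3.76377247e-04,  1.20680383e-05]), 'ee_pos': array([ 142.27748818, -530.68146301,  247.47618026]), 'tcp_rot': array([-9.00197291e-04,  9.91445886e-01,  1.30515305e-01,  2.05321334e-07]), 'force': array([-0.80101479, -0.77228678,  0.01555446]), 'wrist_torque': array([ 0.01417688, -0.01689445, -0.02252015]), 'width': 85.45509581606747}
scene [[423.8298739740168, 0.0, 253.94043377300966], [0.0, 423.8298739740168, 192.32327195145425], [0.0, 0.0, 1.0]] [[-0.0421, 0.8614, -0.5061, 1000.3781], [0.999, 0.0436, -0.009, 32.3575], [0.0143, -0.506, -0.8624, 1125.5736], [0.0, 0.0, 0.0, 1.0]]
hook 
[... 983 characters left out ...]
85], [0.0, 0.0, 0.0, 1.0]]
hook [(0.78, [141.0, 240.0, 49.0, 59.0]), (0.68, [206.0, 175.0, 20.0, 49.0])]
panel []
bar [(0.72, [301.0, 152.0, 18.0, 39.0])]
wrench [(0.54, [135.0, 186.0, 6.0, 42.0])]
screwdriver [(0.61, [384.0, 190.0, 9.0, 48.0])]
hook [(0.96, [159.5, 290.8]), (0.68, [213.4, 183.9])]
hook_grip [(0.66, [176.2, 263.4]), (0.59, [208.9, 202.0])]
hook_tip [(0.89, [148.7, 290.8]), (0.74, [213.5, 174.8]), (0.49, [266.2, 110.9])]
panel [(0.58, [263.4, 135.7])]
groove [(0.84, [266.7, 107.9])]
clamp_place [(0.93, [216.3, 110.4])]
spanner_place [(0.55, [318.2, 119.6])]
bar [(0.9, [307.1, 172.3])]
wrench [(0.68, [217.9, 108.5]), (0.66, [139.1, 201.2])]
screwdriver [(0.78, [389.0, 209.1])]
```

View pics/scene0.png

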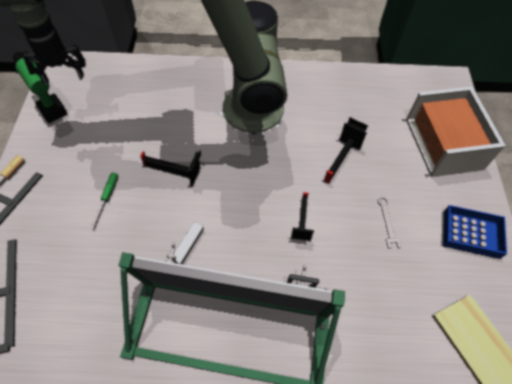

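View pics/top0.png

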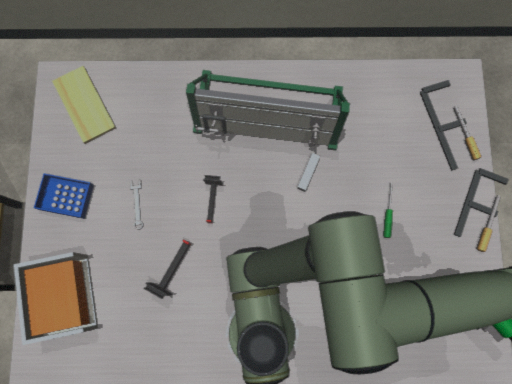

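```bash
cat >> h.py <<'E'
def cam(d):
    return d['camera_matrix'],d['extrinsics']
def ray(d,u,v):
    K,E=cam(d); r=np.array([(u-K[0,2])/K[0,0],(v-K[1,2])/K[1,1],1.]); return E[:3,3],E[:3,:3]@r
def onz(d,u,v,z):
    o,r=ray(d,u,v); return o+r*(z-o[2])/r[2]
def proj(d,P):
    K,E=cam(d); q=(np.atleast_2d(P)-E[:3,3])@E[:3,:3]; q=q@K.T; return q[:,:2]/q[:,2:]
def tri(ds,uvs):
    A=np.zeros((3,3));b=np.zeros(3)
    for d,(u,v) in zip(ds,uvs):
        o,r=ray(d,u,v); r=r/np.linalg.norm(r); M=np.eye(3)-np.outer(r,r); A+=M;b+=M@o
    return np.linalg.solve(A,b)
E
python3 - <<'E'
from h import *
s=cv2.imread('pics/scene0.png');t=cv2.imread('pics/top0.png')
def c(im,x,y,w,h,k): return cv2.resize(im[y:y+h,x:x+w],None,fx=k,fy=k,interpolation=cv2.INTER_CUBIC)
a=c(s,280,110,100,140,4); b=c(t,135,165,100,140,4)
cv2.imwrite('pics/c1.png',np.hstack([a[:560],b[:560]])[:, :800])
a=c(s,125,140,100,60,4); cv2.imwrite('pics/c2.png',a)
cv2.imwrite('pics/c3.png',c(t,180,65,180,95,4)); cv2.imwrite('pics/c4.png',c(s,110,235,250,150,3))
S=bot.grab_frame('scene');T=bot.grab_frame('top')
for n,us,ut in [('A grip',(302.8,214.2),(208.9,202)),('A hook',(300.1,238.9),(213.4,183.9)),('Atip',(304.4,229.9),(213.5,174.8)),
 ('B',(350.5,143.1),(159.5,290.8)),('Bgrip',(339.8,156.7),(176.2,263.4)),('Btip',(357.5,121.3),(148.7,290.8)),('clamp',(301.6,291.9),(216.3,110.4)),('groove',(231.9,278.2),(266.7,107.9)),('panel',(236.3,287.8),(263.4,135.7))]:
    p=tri([S,T],[us,ut]); print(n,p.round(1),(proj(S,p)-us).round(1),(proj(T,p)-ut).round(1))
E
```

```text
A grip [424.6 168.8  31.1] [[0.9 0. ]] [[0.8 0. ]]
A hook [491.8 160.    5.1] [[-0.1 -0. ]] [[-0.1 -0. ]]
Atip [503.8 156.9  91. ] [[-2.  -0.1]] [[-1.7 -0.1]]
B [136.8 331.5   3. ] [[-0.1  0. ]] [[-0.1 -0. ]]
Bgrip [223.4 277.8  43.9] [[-1.8 -0. ]] [[-1.7 -0.1]]
Btip [137.7 335.2 115.5] [[ 1.8 -0.1]] [[1.8 0.1]]
clamp [696.7 141.3 161. ] [[-1.2 -0.1]] [[-0.9 -0.1]]
groove [686.7 -19.  205.6] [[-0.7 -0. ]] [[-0.5  0. ]]
panel [653.2 -12.4  32.5] [[0.3 0. ]] [[ 0.3 -0. ]]
```

View pics/c1.png

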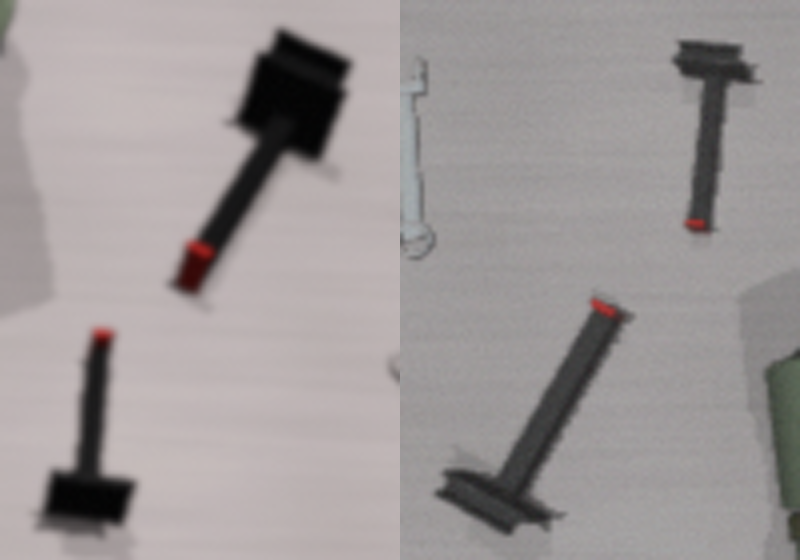

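View pics/c2.png

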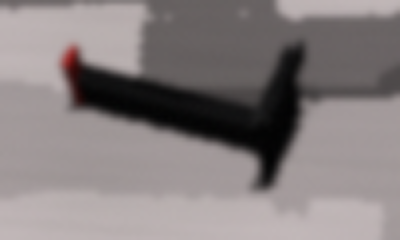

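View pics/c3.png

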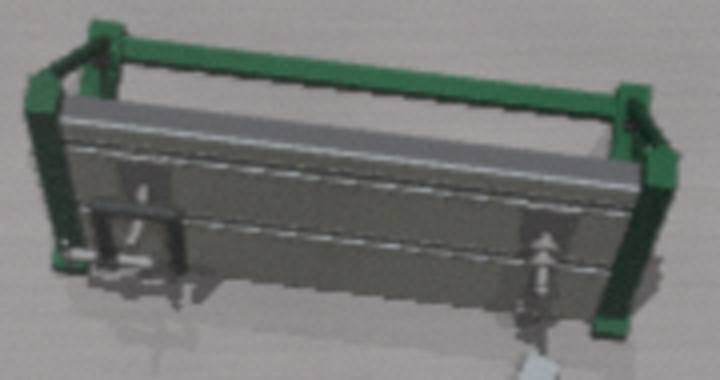

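View pics/c4.png

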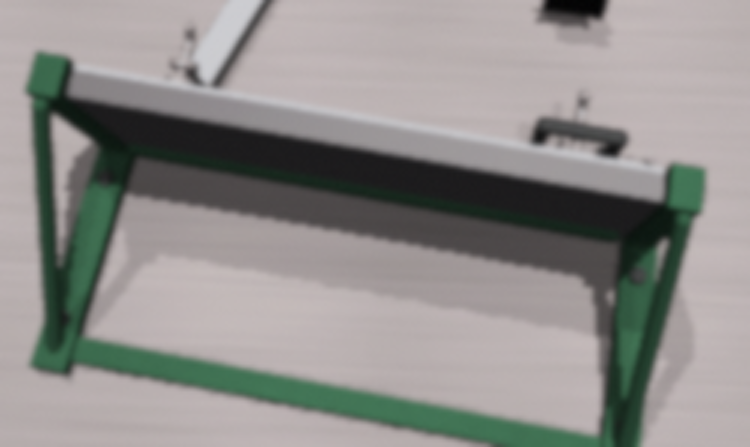

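```bash
cat >> h.py <<'E'
def boxes(s=1.0):
    B=[(-4,0,-30,30,0,70),(-130,-4,-7.5,7.5,0,30),(-136,-130,-8.5,8.5,0,46),(0,10,-25,25,67,70),(7,10,-25,25,67,84)]
    out=[]
    for b in B:
        out.append(np.array([[x,y,z] for x in b[:2] for y in b[2:4] for z in b[4:]],float)*s)
    return out
def mask(d,R,t,s,roi,k=4):
    x,y,w,h=roi; m=np.zeros((h*k,w*k),np.uint8)
    for P in boxes(s):
        q=(proj(d,P@R.T+t)+0.5-[x,y])*k
        cv2.fillConvexPoly(m,cv2.convexHull(np.round(q).astype(np.int32)),1)
    return m
def seg(d,roi,k=4,thr=75):
    x,y,w,h=roi; im=cv2.resize(d['frame'][y:y+h,x:x+w],None,fx=k,fy=k,interpolation=cv2.INTER_CUBIC).astype(int)
    r,g,b=im[...,0],im[...,1],im[...,2]
    return (((r+g+b)/3<thr)|((r-g>50))).astype(np.uint8)
def Rz(a): c,s=np.cos(a),np.sin(a); return np.array([[c,-s,0],[s,c,0],[0,0,1.]])
E
cat > fit.py <<'E'
from h import *
from scipy.optimize import minimize
S=grab('scene');T=grab('top')
def fit(name,views,p0):
    segs=[seg(d,roi,thr=th) for d,roi,th in views]
    def cost(p):
        c=0
        for (d,roi,_),sg in zip(views,segs):
            m=mask(d,Rz(p[2]/50),np.array([p[0],p[1],0]),p[3]/100,roi)
            c+=1-(m&sg).sum()/max(1,(m|sg).sum())
        return c/len(views)
    best=min((minimize(cost,np.array(p0,float)+dp,method='Nelder-Mead',options=dict(initial_simplex=np.array(p0)+dp+np.vstack([np.zeros(4),np.diag([8,8,5,8])]),maxiter=300)) for dp in ([0,0,0,0],[5,-5,3,10],[-5,5,-3,20])),key=lambda r:r.fun)
    p=best.x; print(name,'x,y',p[:2].round(1),'yaw',round(p[2]/50,3),'scale',round(p[3]/100,3),'cost',round(best.fun,3))
    for i,((d,roi,_),sg) in enumerate(zip(views,segs)):
        m=mask(d,Rz(p[2]/50),np.array([p[0],p[1],0]),p[3]/100,roi)
        cv2.imwrite(f'pics/fit_{name}{i}.png',np.dstack([sg*255,m*255,sg*0]))
    return p
rA=(285,185,40,65);tA=(195,165,40,70);rB=(315,110,60,85);tB=(135,230,65,75);rC=(135,145,75,45)
fit('A',[(S,rA,75),(T,tA,100)],[495,160,-5,100])
fit('B',[(S,rB,75),(T,tB,100)],[137,331,2.6*50,120])
fit('C',[(S,rC,62)],[330,-112,np.arctan2(-110,0)*50+30+40,110])
E
python3 fit.py
python3 - <<'E'
from h import *
a=[cv2.imread(f'pics/fit_{n}.png') for n in ['A0','A1','B0','B1','C0']]
H=max(x.shape[0] for x in a)
o=np.hstack([np.pad(x,((0,H-x.shape[0]),(0,8),(0,0))) for x in a]); o=cv2.resize(o,(800,int(o.shape[0]*800/o.shape[1]))); cv2.imwrite('pics/fits.png',o)
S=grab('scene');T=grab('top')
for v in [(196.25,101.75),(338.75,118.25)]: print(onz(T,*v,210))
E
```

```text
A x,y [493.8 158.3] yaw -0.097 scale 0.978 cost 0.117
B x,y [141.8 325.9] yaw 2.634 scale 1.279 cost 0.106
C x,y [ 324.2 -196.7] yaw -0.423 scale 1.563 cost 0.578
[706.34218825 195.67769783 210.        ]
[ 650.40955568 -240.24850609  210.        ]
```

View pics/fits.png

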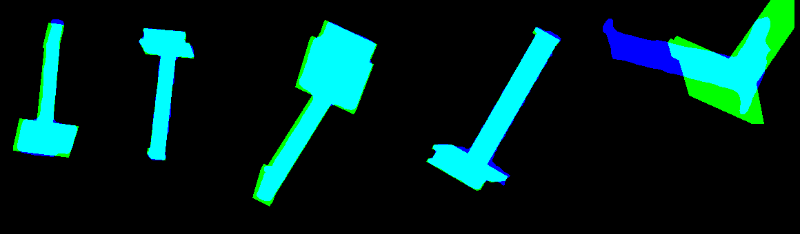

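```bash
cat > fit2.py <<'E'
from h import *
from scipy.optimize import least_squares, minimize
S=grab('scene');T=grab('top')
rA=(285,185,40,65);tA=(195,165,40,70)
for th1,th2 in [(75,100),(65,90),(90,110)]:
    views=[(S,rA,th1),(T,tA,th2)]; segs=[seg(d,r,thr=t) for d,r,t in views]
    # per-view too
    for use in ([0],[1],[0,1]):
        def cost(p):
            return sum(1-(m&segs[i]).sum()/(m|segs[i]).sum() for i in use for m in [mask(views[i][0],Rz(p[2]/50),np.array([p[0],p[1],0]),1,views[i][1])])
        r=minimize(cost,[494,159,-5],method='Nelder-Mead',options=dict(initial_simplex=np.array([494,159,-5])+np.vstack([np.zeros(3),np.diag([6,6,5])])))
        print(th1,use,r.x[:2].round(1),(r.x[2]/50).round(3),round(r.fun,3))
L={'groove':(0,0,205),'clamp_place':(0,160,170),'spanner_place':(0,-160,170),'panel':(0,0,0)}
obs=[]
for k in range(2):
  for n in ['scene','top']:
    d=grab(n)
    for t in L:
        for r in bot.landmark_of(n,t)[:2]:
            uv=np.array(r['point'])*[512,384]; obs.append((d,L[t],uv,r['score'],n,t)); 
def pose(p):
    c,s=np.cos(np.radians(8)),np.sin(np.radians(8))
    return Rz(p[2])@np.array([[c,0,s],[0,1,0],[-s,0,c]]), np.array([p[0],p[1],0])
def res(p):
    R,t=pose(p); return np.concatenate([(proj(o[0],R@np.array(o[1])+t)[0]-o[2]) for o in obs])
r=least_squares(res,[658,-20,-.128],loss='soft_l1',f_scale=1.5,x_scale=[10,10,.1])
print('panel',r.x.round(3))
for o,e in zip(obs,r.fun.__class__(res(r.x)).reshape(-1,2) if 0 else res(r.x).reshape(-1,2)): print(o[4],o[5],o[2].round(1),round(o[3],2),e.round(1))
print(bot.state()['time'])
E
python3 fit2.py
```

```text
75 [0] [494.4 160.8] -0.091 0.183
75 [1] [494.3 158.2] -0.094 0.06
75 [0, 1] [494.4 158.6] -0.089 0.246
65 [0] [493.4 160.9] -0.084 0.226
65 [1] [494.4 158.9] -0.09 0.086
65 [0, 1] [493.1 157.5] -0.106 0.32
90 [0] [493.9 160.1] -0.095 0.153
90 [1] [494.5 158.6] -0.09 0.066
90 [0, 1] [494.1 158.2] -0.101 0.231
panel [ 6.48906e+02 -1.25330e+01 -1.55000e-01]
scene groove [233.1 277.1] 0.56 [-0.7 -2.6]
scene clamp_place [303.  291.7] 0.95 [-2.  -0.7]
scene spanner_place [169.2 263.1] 0.72 [-1.7  1.4]
scene panel [237.6 288.8] 0.6 [-0.7  1.2]
scene panel [300.2 239.2] 0.56 [-63.3  50.8]
top groove [268.3 109.4] 0.94 [-2.8  1.8]
top groove [265.4 138.9] 0.37 [  0.1 -27.7]
top clamp_place [216.2 110.7] 0.81 [-1.2 -1.3]
top spanner_place [317.1 120.6] 0.98 [-1.5  3.2]
top spanner_place [390.2 208.6] 0.34 [-74.6 -84.8]
top panel [263.6 139.1] 0.89 [0.1 0.7]
scene groove [229.  277.7] 0.84 [ 3.4 -3.2]
scene clamp_place [303.1 291.6] 0.68 [-2.1 -0.6]
scene spanner_place [167.2 265.5] 0.93 [ 0.3 -1. ]
scene panel [236.7 288.4] 0.85 [0.2 1.6]
top groove [265.3 111.3] 0.78 [ 0.2 -0.1]
top groove [262.7 139.6] 0.54 [  2.8 -28.4]
top clamp_place [217.2 109. ] 0.64 [-2.2  0.4]
top spanner_place [320.1 120. ] 0.61 [-4.5  3.8]
top panel [263.6 139.5] 0.77 [0.1 0.2]
3.0
```

Run:
```python
from h import *
S=grab('scene');T=grab('top')
def ln(d,a,b,z,n):
    p,q=onz(d,*a,z),onz(d,*b,z); v=p-q if p[1]>q[1] else q-p; print(n,p.round(1),q.round(1),np.linalg.norm(v).round(1),'yaw',(-np.arctan2(v[0],v[1])).round(4))
c3=lambda x,y:(180+x/4-.4,65+y/4-.4); c4=lambda x,y:(110+x/3-.3,235+y/3-.3)
ln(T,c3(60,118),c3(640,188),240,'top edge T')
ln(T,c3(65,147),c3(635,213),203,'groove T')
ln(T,c3(190,222),c3(610,272),105,'groove2 T')
ln(T,c3(122,38),c3(615,100),20,'rail T')
ln(S,c4(72,65),c4(665,170),240,'front top S')
ln(S,c4(72,95),c4(660,203),240,'rear top S')
ln(S,c4(80,345),c4(310,380),20,'rail')
for n,im,(x,y,w,h),k in [('T',T,(185,65,170,100),4.7),('S',S,(115,240,240,70),3.3)]:
    cv2.imwrite(f'pics/p{n}.png',cv2.resize(im['frame'][y:y+h,x:x+w,::-1],None,fx=k,fy=k,interpolation=cv2.INTER_LANCZOS4))
```

```text
top edge T [718.8 197.  240. ] [ 660.5 -238.3  240. ] 439.2 yaw -0.1331
groove T [710.5 197.9 203. ] [ 654.2 -240.3  203. ] 441.8 yaw -0.1276
groove2 T [684.  107.8 105. ] [ 639.1 -235.1  105. ] 345.8 yaw -0.1303
rail T [885.6 175.1  20. ] [ 824.7 -258.7   20. ] 438.1 yaw -0.1395
front top S [ 658.6 -236.1  240. ] [717.4 198.7 240. ] 438.7 yaw -0.1346
rear top S [ 681.7 -231.8  240. ] [741.3 194.  240. ] 429.9 yaw -0.1392
rail [ 817.4 -250.7   20. ] [836. -59.  20.] 192.6 yaw -0.0969
```

View pics/pT.png

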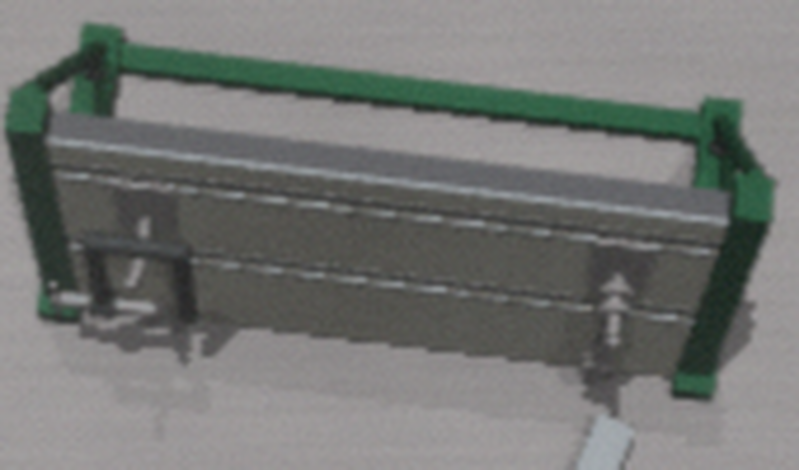

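View pics/pS.png

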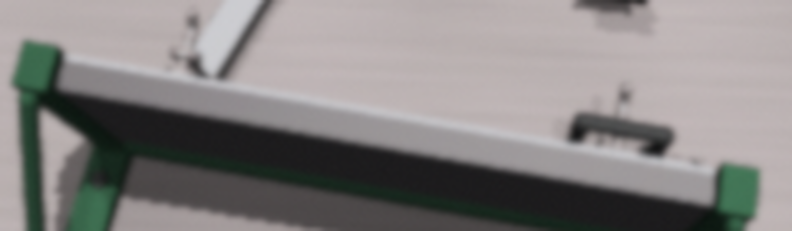

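```bash
cat >> h.py <<'E'
from scipy.spatial.transform import Rotation as Ro
def tool(s=None):
    s=s or bot.state(); q=s['tcp_rot']; R=Ro.from_quat([q[1],q[2],q[3],q[0]]).as_matrix()
    return s['ee_pos'],R,np.arctan2(R[1,0],R[0,0])
def plan(target,yaw,n,grip,sgn=None):
    p,R,y=tool(); d=np.array(target)-p; dy=yaw-y
    if sgn is None: dy=(dy+np.pi)%(2*np.pi)-np.pi
    elif sgn>0: dy=dy%(2*np.pi)
    else: dy=-((-dy)%(2*np.pi))
    out=[]
    for i in range(n):
        yy=y+dy*i/n; X=np.array([np.cos(yy),np.sin(yy),0]);Y=np.array([np.sin(yy),-np.cos(yy),0])
        st=d/n; out+= [round(X@st/1000,4),round(Y@st/1000,4),round(-st[2]/1000,4),round(-np.degrees(dy)/n,2),grip]
    print('step',np.linalg.norm(d)/n,'total yaw',np.degrees(dy)); print(out)
OP=np.array([653.5,-15.,0]);YP=-0.135
def Rp():
    c,s=np.cos(np.radians(8)),np.sin(np.radians(8)); return Rz(YP)@np.array([[c,0,s],[0,1,0],[-s,0,c]])
def p2w(p): return Rp()@np.array(p,float)+OP
def w2p(p): return Rp().T@(np.array(p,float)-OP)
E
python3 - <<'E'
from h import *
print(tool()[1].round(3)); plan([451.4,162.8,150],3.0496,23,0.06,1)
E
```

```text
[[ 0.966  0.259 -0.   ]
 [ 0.259 -0.966 -0.   ]
 [-0.     0.    -1.   ]]
step 33.30891241648097 total yaw 159.73068769844312
[np.float64(0.0208), np.float64(-0.0257), np.float64(0.0043), np.float64(-6.94), 0.06, np.float64(0.0237), np.float64(-0.023), np.float64(0.0043), np.float64(-6.94), 0.06, np.float64(0.0263), np.float64(-0.0199), np.float64(0.0043), np.float64(-6.94), 0.06, np.float64(0.0286), np.float64(-0.0166), np.float64(0.0043), np.float64(-6.94), 0.06, np.float64(0.0304), np.float64(-0.013), np.float64(0.0043), np.float64(-6.94), 0.06, np.float64(0.0317), np.float64(-0.0093), np.float64(0.0043), np.float64(-6.94), 0.06, np.float64(0.0326), np.float64(-0.0054), np.float64(0.0043), np.float64(-6.94), 0.06, np.float64(0.033), np.float64(-0.0014), np.float64(0.0043), np.float64(-6.94), 0.06, np.float64(0.0329), np.float64(0.0026), np.float64(0.0043), np.float64(-6.94), 0.06, np.float64(0.0324), np.float64(0.0066), np.float64(0.0043), np.float64(-6.94), 0.06, np.float64(0.0313), np.float64(0.0105), np.float64(0.0043), np.float64(-6.94), 0.06, np.float64(0.0298), np.float64(0.0
[... 286 characters left out ...]
oat64(-6.94), 0.06, np.float64(0.0198), np.float64(0.0264), np.float64(0.0043), np.float64(-6.94), 0.06, np.float64(0.0165), np.float64(0.0286), np.float64(0.0043), np.float64(-6.94), 0.06, np.float64(0.0129), np.float64(0.0304), np.float64(0.0043), np.float64(-6.94), 0.06, np.float64(0.0091), np.float64(0.0318), np.float64(0.0043), np.float64(-6.94), 0.06, np.float64(0.0052), np.float64(0.0326), np.float64(0.0043), np.float64(-6.94), 0.06, np.float64(0.0012), np.float64(0.033), np.float64(0.0043), np.float64(-6.94), 0.06, np.float64(-0.0028), np.float64(0.0329), np.float64(0.0043), np.float64(-6.94), 0.06, np.float64(-0.0067), np.float64(0.0323), np.float64(0.0043), np.float64(-6.94), 0.06]
```

Call:
step_arm --series '[0.021, -0.026, 0.004, -7, 0.06, 0.024, -0.023, 0.004, -7, 0.06, 0.026, -0.02, 0.004, -7, 0.06, 0.029, -0.017, 0.004, -7, 0.06, 0.03, -0.013, 0.004, -7, 0.06, 0.032, -0.009, 0.004, -7, 0.06, 0.033, -0.005, 0.004, -7, 0.06, 0.033, -0.001, 0.004, -7, 0.06, 0.033, 0.003, 0.004, -7, 0.06, 0.032, 0.007, 0.004, -7, 0.06, 0.031, 0.01, 0.004, -7, 0.06, 0.03, 0.014, 0.004, -7, 0.06, 0.028, 0.018, 0.004, -7, 0.06, 0.026, 0.021, 0.004, -7, 0.06, 0.023, 0.024, 0.004, -7, 0.06, 0.02, 0.026, 0.004, -7, 0.06, 0.016, 0.029, 0.004, -7, 0.06, 0.013, 0.03, 0.004, -7, 0.06, 0.009, 0.032, 0.004, -7, 0.06, 0.005, 0.033, 0.004, -7, 0.06]'

```text
time: 4.77
ee_pos: [407.9, 77.3, 168.3]
tcp_rot: [0.0, 0.213, 0.977, -0.0]
force: [1.4, 0.5, -0.1]
width: 59.9
```

Run:
```python
from h import *
print(tool()[0],tool()[2]); plan([451.4,162.8,110],3.0496,4,0.06)
```

```text
[407.85593447  77.27093093 168.31782593] 2.7116655091096478
step 28.076097618679178 total yaw 19.36222007991934
[np.float64(-0.001), np.float64(0.024), np.float64(0.0146), np.float64(-4.84), 0.06, np.float64(-0.003), np.float64(0.0238), np.float64(0.0146), np.float64(-4.84), 0.06, np.float64(-0.005), np.float64(0.0235), np.float64(0.0146), np.float64(-4.84), 0.06, np.float64(-0.007), np.float64(0.023), np.float64(0.0146), np.float64(-4.84), 0.06]
```

Call:
step_arm --series '[-0.001, 0.024, 0.0145, -4.85, 0.06, -0.003, 0.024, 0.0145, -4.85, 0.06, -0.005, 0.0235, 0.0145, -4.85, 0.06, -0.007, 0.023, 0.0145, -4.8, 0.06, 0, 0, 0, 0, 0.06]'

```text
time: 5.18
ee_pos: [452.4, 163.9, 108.2]
tcp_rot: [-0.0, 0.046, 0.999, 0.001]
force: [-0.6, 0.6, 1.1]
width: 59.9
```

Run:
```python
from h import *
p,R,y=tool(); print(p.round(1),y)
S=grab('scene');T=grab('top')
x=cv2.resize(S['frame'][170:250,260:350,::-1],None,fx=4.4,fy=4.4,interpolation=3); z=cv2.resize(T['frame'][160:240,170:260,::-1],None,fx=4.4,fy=4.4,interpolation=3)
cv2.imwrite('pics/g1.png',np.hstack([x,z]))
plan([451.4,162.8,27],3.0496,5,0.06)
```

```text
[452.4 163.9 108.2] 3.048861933356433
step 16.53479864821045 total yaw 0.34042967248072753
[np.float64(-0.0), np.float64(0.0003), np.float64(0.0165), np.float64(-0.07), 0.06, np.float64(-0.0), np.float64(0.0003), np.float64(0.0165), np.float64(-0.07), 0.06, np.float64(-0.0), np.float64(0.0003), np.float64(0.0165), np.float64(-0.07), 0.06, np.float64(-0.0), np.float64(0.0003), np.float64(0.0165), np.float64(-0.07), 0.06, np.float64(-0.0), np.float64(0.0003), np.float64(0.0165), np.float64(-0.07), 0.06]
```

View pics/g1.png

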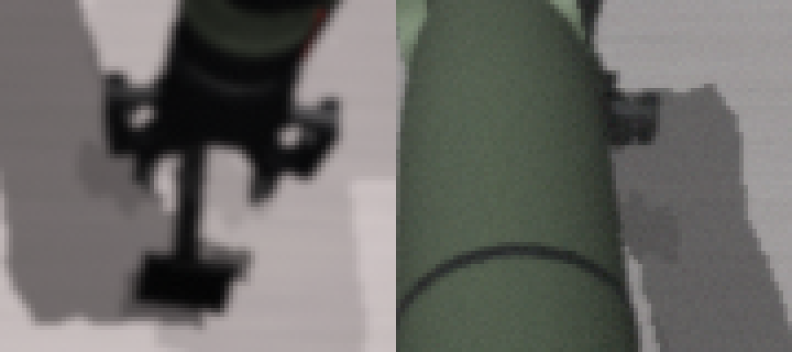

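Call:
step_arm --series '[0, 0, 0.016, 0, 0.06, 0, 0, 0.018, 0, 0.06, 0, 0, 0.018, 0, 0.06, 0, 0, 0.018, 0, 0.045, 0, 0, 0.011, 0, 0.035, 0, 0, 0, 0, 0.03]'

```text
time: 5.78
ee_pos: [449.9, 159.7, 28.2]
tcp_rot: [-0.002, 0.05, 0.999, -0.001]
force: [-0.4, -0.7, 0.4]
width: 30.0
```

Call:
step_arm --series '[0, 0.0025, 0.001, 0, 0.03, 0, 0, 0, 0, 0.02, 0, 0, 0, 0, 0.01, 0, 0, 0, 0, 0.01, 0, 0, 0, 0, 0.005, 0, 0, 0, 0, 0]'

```text
time: 6.28
ee_pos: [452.8, 163.5, 29.6]
tcp_rot: [0.001, 0.049, 0.999, -0.0]
force: [-1.4, -0.9, 6.4]
width: 13.3
```

Call:
step_arm --series '[0, 0, 0, 0, 0, 0, 0, -0.01, 0, 0, 0, 0, -0.03, 0, 0, 0, 0, -0.04, 0, 0, 0, 0, -0.03, 0, 0, 0, 0, 0, 0, 0]'

```text
time: 6.78
ee_pos: [455.6, 164.4, 144.7]
tcp_rot: [0.005, 0.049, 0.999, 0.001]
force: [0.6, 0.1, -2.5]
width: 13.5
```

Run:
```python
from h import *
s=bot.state();p,R,y=tool(s); print(p.round(1),y,s['force'].round(2),s['wrist_torque'].round(3),s['width'],s['joint_positions'].round(3))
S=grab('scene')
cv2.imwrite('pics/g2.png',cv2.resize(S['frame'][150:260,230:370,::-1],None,fx=5,fy=5,interpolation=3))
```

```text
[455.6 164.4 144.7] 3.0431662477306345 [ 0.62  0.09 -2.49] [ 0.023 -0.12  -0.036] 13.502874634219655 [ 0.194  0.302 -0.521  0.738  0.     0.292]
```

View pics/g2.png

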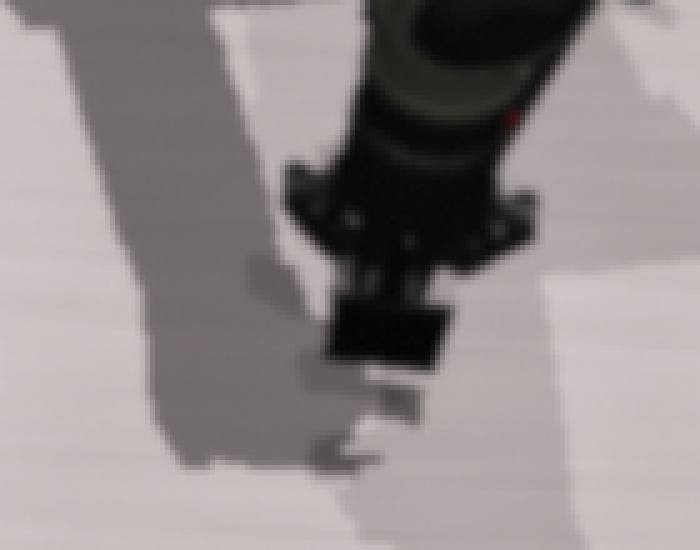

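```bash
cat >> h.py <<'E'
G=np.array([-41.5,0,0.])  # tcp x along hook; 
HG=np.array([-41.5,0,28.]) # hook-local coords of TCP (level)
def hookpose(p,yawtool,th,piv=np.array([-41.5,0,24.]),dz=4.):
    # hook yaw = yawtool-pi ; th front-up angle (rad); pivot local point piv at TCP + dz below
    c,s=np.cos(th),np.sin(th); Ry=np.array([[c,0,s],[0,1,0],[-s,0,c]])
    R=Rz(yawtool-np.pi)@Ry
    return R, np.array(p)-[0,0,dz]-R@piv
def overlay(d,R,t,roi,k,fn):
    x,y,w,h=roi; im=cv2.resize(d['frame'][y:y+h,x:x+w,::-1],None,fx=k,fy=k,interpolation=3).copy()
    for P in boxes():
        q=((proj(d,P@R.T+t)+.5-[x,y])*k)
        for i,j in [(0,1),(2,3),(4,5),(6,7),(0,2),(1,3),(4,6),(5,7),(0,4),(1,5),(2,6),(3,7)]:
            cv2.line(im,tuple(map(int,q[i])),tuple(map(int,q[j])),(0,255,0),1)
    cv2.imwrite(fn,im)
E
python3 - <<'E'
from h import *
p,R,y=tool(); S=grab('scene')
o=[]
for i,th in enumerate([0,5]):
    Rh,t=hookpose(p,y,np.radians(th)); overlay(S,Rh,t,(270,175,70,70),5.7,f'pics/o{i}.png'); o.append(cv2.imread(f'pics/o{i}.png'))
cv2.imwrite('pics/o2.png',np.hstack(o))
E
```

```text
(no output)
```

View pics/o2.png

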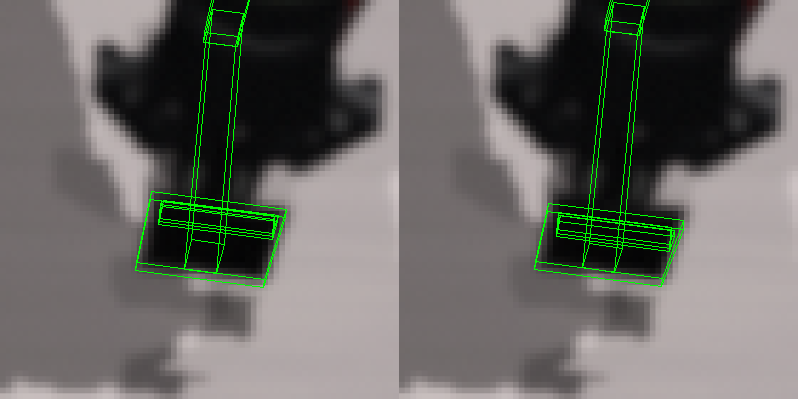

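Run:
```python
from h import *
np.set_printoptions(legacy='1.25')
e=p2w([0,50,244]); print(e, p2w([0,50,262]))
f=np.array([np.cos(-.2),np.sin(-.2),0]); tg=e-75*f; tg[2]=320; print(tg)
plan(tg,-0.2,25,0,1)
```

```text
[693.87877744  29.97461693 241.62540877] [696.36110003  29.63745261 259.45023401]
[620.3737841   44.87481674 320.        ]
step 10.931413237096331 total yaw 174.18926117050816
[-0.0071, -0.0041, -0.0072, -6.97, 0, -0.0066, -0.0049, -0.0072, -6.97, 0, -0.006, -0.0057, -0.0072, -6.97, 0, -0.0052, -0.0064, -0.0072, -6.97, 0, -0.0044, -0.0069, -0.0072, -6.97, 0, -0.0035, -0.0074, -0.0072, -6.97, 0, -0.0026, -0.0078, -0.0072, -6.97, 0, -0.0016, -0.0081, -0.0072, -6.97, 0, -0.0007, -0.0082, -0.0072, -6.97, 0, 0.0003, -0.0082, -0.0072, -6.97, 0, 0.0013, -0.0081, -0.0072, -6.97, 0, 0.0023, -0.0079, -0.0072, -6.97, 0, 0.0033, -0.0076, -0.0072, -6.97, 0, 0.0041, -0.0071, -0.0072, -6.97, 0, 0.005, -0.0065, -0.0072, -6.97, 0, 0.0057, -0.0059, -0.0072, -6.97, 0, 0.0064, -0.0052, -0.0072, -6.97, 0, 0.007, -0.0043, -0.0072, -6.97, 0, 0.0075, -0.0035, -0.0072, -6.97, 0, 0.0078, -0.0025, -0.0072, -6.97, 0, 0.0081, -0.0016, -0.0072, -6.97, 0, 0.0082, -0.0006, -0.0072, -6.97, 0, 0.0082, 0.0004, -0.0072, -6.97, 0, 0.0081, 0.0014, -0.0072, -6.97, 0, 0.0079, 0.0024, -0.0072, -6.97, 0]
```

Call:
step_arm --series '[-0.007, -0.004, -0.009, -7, 0, -0.0065, -0.005, -0.009, -7, 0, -0.006, -0.0055, -0.009, -7, 0, -0.005, -0.0065, -0.009, -7, 0, -0.0045, -0.007, -0.009, -7, 0, -0.0035, -0.0075, -0.009, -7, 0, -0.0025, -0.008, -0.009, -7, 0, -0.0015, -0.008, -0.009, -7, 0, -0.0005, -0.008, -0.009, -7, 0, 0.0005, -0.008, -0.009, -7, 0, 0.0015, -0.008, -0.009, -7, 0, 0.0025, -0.008, -0.009, -7, 0, 0.0035, -0.0075, -0.009, -7, 0, 0.004, -0.007, -0.009, -7, 0, 0.005, -0.0065, -0.009, -7, 0, 0.0055, -0.006, -0.009, -7, 0, 0.0065, -0.005, -0.009, -7, 0, 0.007, -0.0045, -0.009, -7, 0, 0.0075, -0.0035, -0.009, -7, 0, 0.008, -0.0025, -0.009, -7, 0]'

```text
time: 8.55
ee_pos: [584.7, 68.0, 316.1]
tcp_rot: [0.001, 0.923, -0.385, -0.002]
force: [-0.7, 0.7, -2.5]
width: 13.3
```

Run:
```python
from h import *
np.set_printoptions(legacy='1.25')
s=bot.state();p,R,y=tool(s); print(p.round(1),y,s['joint_positions'].round(3),s['force'].round(2),R[:,2].round(3))
e=p2w([0,50,244]);f=np.array([np.cos(-.2),np.sin(-.2),0]); tg=e-75*f; tg[2]=310
plan(tg,-0.2,6,0)
```

```text
[584.7  68.  316.1] -0.7907911336304597 [-0.01   0.371  0.045  1.25   0.    -2.36 ] [-0.68  0.66 -2.52] [-0.005  0.    -1.   ]
step 7.165160325114098 total yaw 33.84983853077478
[0.0069, -0.0015, 0.001, -5.64, 0, 0.007, -0.0008, 0.001, -5.64, 0, 0.0071, -0.0001, 0.001, -5.64, 0, 0.0071, 0.0006, 0.001, -5.64, 0, 0.007, 0.0013, 0.001, -5.64, 0, 0.0068, 0.0019, 0.001, -5.64, 0]
```

Call:
step_arm --series '[0.007, -0.0015, 0.001, -5.5, 0, 0.007, -0.001, 0.001, -5.5, 0, 0.007, 0, 0.001, -5.5, 0, 0.007, 0.0005, 0.001, -5.5, 0, 0.007, 0.0015, 0.001, -5.5, 0, 0, 0, 0, 0, 0]'

```text
time: 9.05
ee_pos: [614.6, 47.8, 310.2]
tcp_rot: [0.0, 0.988, -0.157, -0.002]
force: [1.1, 1.4, -2.1]
width: 13.5
```

```bash
cat > chk.py <<'E'
from h import *
import sys
np.set_printoptions(legacy='1.25')
s=bot.state();p,R,y=tool(s); print(round(s['time'],2),p.round(1),'yaw',round(y,3),s['joint_positions'].round(3),s['force'].round(2),s['wrist_torque'].round(2),R[:,2].round(3),'panelframe',w2p(p).round(1))
E
python3 chk.py
python3 - <<'E'
from h import *
p,R,y=tool()
S=grab('scene');T=grab('top')
x=cv2.resize(S['frame'][200:310,200:330,::-1],None,fx=3.3,fy=3.3,interpolation=3); z=cv2.resize(T['frame'][70:180,185:295,::-1],None,fx=3.3,fy=3.3,interpolation=3)
cv2.imwrite('pics/v1.png',np.hstack([x,z]))
E
```

```text
9.05 [614.6  47.8 310.2] yaw -0.316 [-0.042  0.428  0.117  1.264 -0.    -2.867] [ 1.15  1.39 -2.05] [ 0.02  0.01 -0.05] [-0.004 -0.    -1.   ] panelframe [-89.7  57.  300.6]
```

View pics/v1.png

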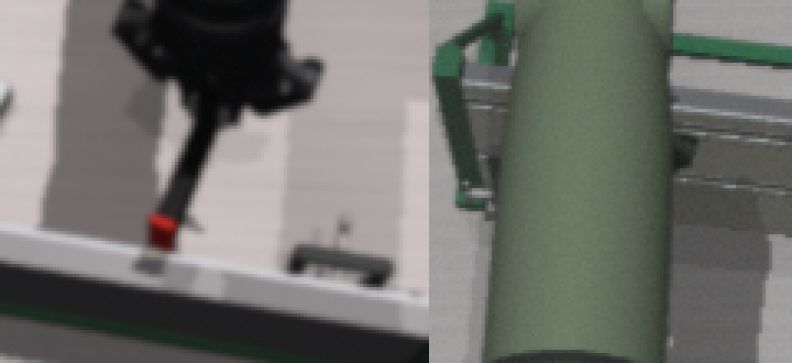

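Call:
step_arm --series '[0.003, 0, 0.004, -3.5, 0, 0.003, 0, 0.004, -3, 0, 0, 0, 0.004, 0, 0, 0, 0, 0.004, 0, 0, 0, 0, 0, 0, 0]'

```text
time: 9.57
ee_pos: [619.6, 47.2, 295.9]
tcp_rot: [0.0, 0.995, -0.102, -0.001]
force: [0.1, -0.5, -2.3]
width: 13.4
```

```bash
python3 chk.py
```

```text
9.57 [619.6  47.2 295.9] yaw -0.205 [-0.043  0.441  0.101  1.233  0.    -2.979] [ 0.13 -0.51 -2.34] [ 0.08  0.01 -0.02] [-0.003  0.    -1.   ] panelframe [-82.7  57.  287.2]
```

Bottom at about z 268. Descend gently in short calls and watch the force.

Call:
step_arm --series '[0, 0, 0.003, 0, 0, 0, 0, 0.002, 0, 0, 0, 0, 0.002, 0, 0]'

```text
time: 9.82
ee_pos: [620.5, 47.0, 290.2]
tcp_rot: [-0.0, 0.995, -0.102, 0.0]
force: [-0.6, 0.1, -2.7]
width: 13.7
```

Call:
step_arm --series '[0, 0, 0.0015, 0, 0, 0, 0, 0.0015, 0, 0, 0, 0, 0.0015, 0, 0]'

```text
time: 10.07
ee_pos: [620.6, 46.8, 285.7]
tcp_rot: [-0.0, 0.995, -0.102, 0.0]
force: [-0.8, 0.3, -2.5]
width: 13.4
```

Call:
step_arm --series '[0, 0, 0.0015, 0, 0, 0, 0, 0.0015, 0, 0, 0, 0, 0.0015, 0, 0]'

```text
time: 10.32
ee_pos: [620.6, 46.8, 281.2]
tcp_rot: [0.0, 0.995, -0.102, 0.0]
force: [-0.3, -0.2, -2.5]
width: 13.3
```

Call:
step_arm --series '[0, 0, 0.0015, 0, 0, 0, 0, 0.0015, 0, 0, 0, 0, 0.0015, 0, 0]'

```text
time: 10.57
ee_pos: [620.6, 46.9, 276.6]
tcp_rot: [-0.0, 0.995, -0.101, -0.0]
force: [-0.1, 0.8, -2.7]
width: 13.5
```

Call:
step_arm --series '[0, 0, 0.001, 0, 0, 0, 0, 0.001, 0, 0, 0, 0, 0.001, 0, 0]'

```text
time: 10.82
ee_pos: [620.6, 46.8, 273.7]
tcp_rot: [-0.0, 0.995, -0.102, 0.0]
force: [-0.6, -0.2, -2.6]
width: 13.5
```

Call:
step_arm --series '[0, 0, 0.001, 0, 0, 0, 0, 0.001, 0, 0, 0, 0, 0.001, 0, 0]'

```text
time: 11.07
ee_pos: [620.6, 46.9, 270.7]
tcp_rot: [0.0, 0.995, -0.101, 0.0]
force: [1.4, 0.4, -1.7]
width: 13.4
```

Call:
step_arm --series '[0, 0, 0.001, 0, 0, 0, 0, 0.001, 0, 0, 0, 0, 0.001, 0, 0]'

```text
time: 11.32
ee_pos: [620.6, 46.8, 267.7]
tcp_rot: [0.0, 0.995, -0.102, -0.0]
force: [-0.8, -0.4, -2.2]
width: 13.5
```

Call:
step_arm --series '[0, 0, 0.001, 0, 0, 0, 0, 0.001, 0, 0, 0, 0, 0.001, 0, 0]'

```text
time: 11.57
ee_pos: [620.5, 46.9, 265.6]
tcp_rot: [-0.0, 0.995, -0.101, 0.0]
force: [-4.9, 0.4, 5.0]
width: 13.5
```

Call:
step_arm --series '[0, 0, 0.001, 0, 0, 0, 0, 0.001, 0, 0, 0, 0, 0.001, 0, 0]'

```text
time: 11.82
ee_pos: [620.8, 47.0, 263.4]
tcp_rot: [-0.0, 0.995, -0.101, 0.001]
force: [-3.3, 0.7, 7.0]
width: 13.3
```

```bash
python3 chk.py
```

```text
11.82 [620.8  47.  263.4] yaw -0.203 [-0.043  0.453  0.037  1.153  0.    -2.981] [-3.34  0.68  7.  ] [0.07 0.01 0.04] [ 0.002  0.    -1.   ] panelframe [-77.   57.1 255.2]
```

Call:
step_arm --series '[-0.0005, 0, 0.002, 0, 0, -0.0005, 0, 0.002, 0, 0, -0.0005, 0, 0.002, 0, 0, -0.0005, 0, 0.002, 0, 0, -0.0005, 0, 0.002, 0, 0]'

```text
time: 12.23
ee_pos: [618.8, 47.5, 253.3]
tcp_rot: [-0.0, 0.995, -0.101, 0.001]
force: [-3.2, 0.6, 5.1]
width: 13.7
```

```bash
python3 chk.py;  python3 - <<'E'
from h import *
S=grab('scene');x=cv2.resize(S['frame'][200:310,200:330,::-1],None,fx=5,fy=5,interpolation=3)
cv2.imwrite('pics/v2.png',x)
E
```

```text
12.23 [618.8  47.5 253.3] yaw -0.203 [-0.042  0.454  0.012  1.127  0.    -2.981] [-3.21  0.65  5.08] [ 0.02  0.18 -0.  ] [ 0.003  0.    -1.   ] panelframe [-77.7  57.3 244.9]
```

View pics/v2.png

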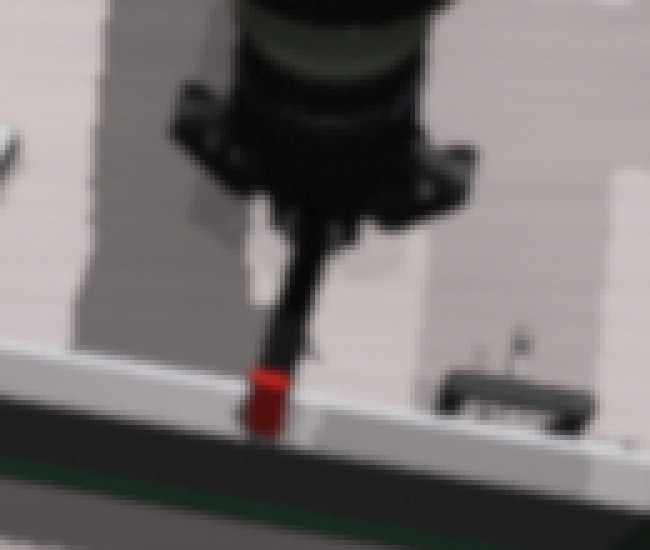

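Call:
step_arm --series '[0, 0, 0.0025, 0, 0, 0, 0, 0.0025, 0, 0, 0, 0, 0.0025, 0, 0, 0, 0, 0.0025, 0, 0, 0, 0, 0.0025, 0, 0, 0.0005, 0, 0.0025, 0, 0]'

```text
time: 12.78
ee_pos: [617.8, 47.7, 237.3]
tcp_rot: [-0.0, 0.995, -0.101, -0.0]
force: [-6.3, 2.7, 6.0]
width: 14.0
```

Call:
step_arm --series '[0.0005, 0, 0.0025, 0, 0, 0.0005, 0, 0.0025, 0, 0, 0.0005, 0, 0.0025, 0, 0, 0.0005, 0, 0.0025, 0, 0, 0.001, 0, 0.0025, 0, 0, 0.001, 0, 0.0025, 0, 0]'

```text
time: 13.28
ee_pos: [620.7, 46.9, 221.5]
tcp_rot: [-0.0, 0.995, -0.101, -0.002]
force: [-7.3, 1.0, 2.8]
width: 13.3
```

```bash
python3 chk.py;  python3 - <<'E'
from h import *
S=grab('scene');x=cv2.resize(S['frame'][200:310,200:330,::-1],None,fx=5,fy=5,interpolation=3)
cv2.imwrite('pics/v3.png',x)
E
```

```text
13.28 [620.7  46.9 221.5] yaw -0.203 [-4.300e-02  4.810e-01 -2.700e-02  1.067e+00  1.000e-03 -2.982e+00] [-7.34  0.99  2.83] [ 0.07  1.12 -0.03] [-0.004  0.001 -1.   ] panelframe [-71.3  57.  213.7]
```

View pics/v3.png

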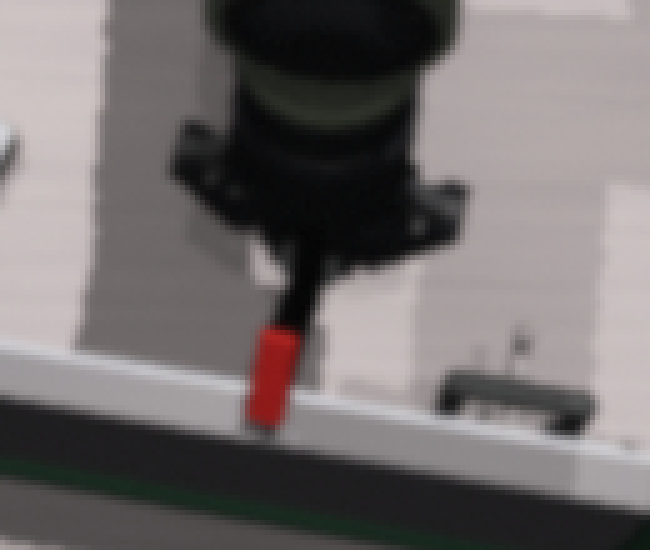

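Call:
step_arm --series '[0.0005, 0, 0.0025, 0, 0, 0.0005, 0, 0.0025, 0, 0, 0.001, 0, 0.0025, 0, 0, 0.001, 0, 0.0025, 0, 0, 0.001, 0, 0.0025, 0, 0, 0.001, 0, 0.0025, 0, 0]'

```text
time: 13.83
ee_pos: [625.5, 45.9, 206.3]
tcp_rot: [-0.0, 0.995, -0.101, -0.002]
force: [-7.6, 0.2, 2.8]
width: 13.5
```

```bash
python3 chk.py;  python3 - <<'E'
from h import *
S=grab('scene');p,R,y=tool()
o=[]
for th in (40,48):
    Rh,t=hookpose(p,y,np.radians(th)); overlay(S,Rh,t,(235,235,60,60),6.5,'pics/o.png'); o.append(cv2.imread('pics/o.png'))
cv2.imwrite('pics/v4.png',np.hstack(o))
E
```

```text
13.83 [625.5  45.9 206.3] yaw -0.203 [-0.045  0.5   -0.035  1.04   0.    -2.983] [-7.63  0.23  2.82] [ 0.1   0.82 -0.04] [-0.004  0.001 -1.   ] panelframe [-64.3  56.5 199.3]
```

View pics/v4.png

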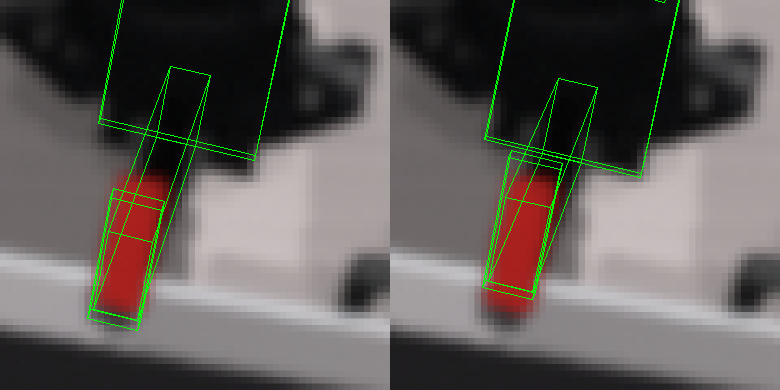

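Call:
step_arm --series '[0.001, 0, 0.002, 0, 0, 0.001, 0, 0.002, 0, 0, 0, 0, 0, 0, 0]'

```text
time: 14.13
ee_pos: [627.5, 45.4, 202.0]
tcp_rot: [-0.0, 0.995, -0.101, -0.002]
force: [-6.6, 1.5, 3.0]
width: 13.6
```

```bash
python3 chk.py
```

```text
14.13 [627.5  45.4 202. ] yaw -0.203 [-0.045  0.507 -0.035  1.033  0.    -2.984] [-6.63  1.49  2.98] [ 0.18  0.88 -0.06] [-0.004  0.001 -1.   ] panelframe [-61.6  56.4 195.3]
```

Call:
step_arm --series '[0, 0, -0.004, 0, 0, -0.004, 0, -0.01, 0, 0, -0.015, 0, -0.01, 0, 0, -0.03, 0, -0.005, 0, 0, -0.035, 0, 0, 0, 0, -0.035, 0, 0, 3, 0, -0.01, 0, 0, 6, 0, 0, 0, 0, 0, 0]'

```text
time: 14.8
ee_pos: [500.4, 72.3, 232.6]
tcp_rot: [-0.0, 0.984, -0.18, -0.0]
force: [-0.1, -0.6, -2.8]
width: 13.5
```

```bash
python3 chk.py;  python3 - <<'E'
from h import *
S=grab('scene');p,R,y=tool()
o=[]
for th in (42,48):
    Rh,t=hookpose(p,y,np.radians(th)); overlay(S,Rh,t,(215,175,70,70),5.5,'pics/o.png'); o.append(cv2.imread('pics/o.png'))
cv2.imwrite('pics/v5.png',np.hstack(o))
E
```

```text
14.8 [500.4  72.3 232.6] yaw -0.362 [-0.003  0.257 -0.331  0.984  0.    -2.783] [-0.14 -0.63 -2.77] [ 0.   -0.05  0.09] [-0.001  0.    -1.   ] panelframe [-194.2   65.9  207.5]
```

View pics/v5.png

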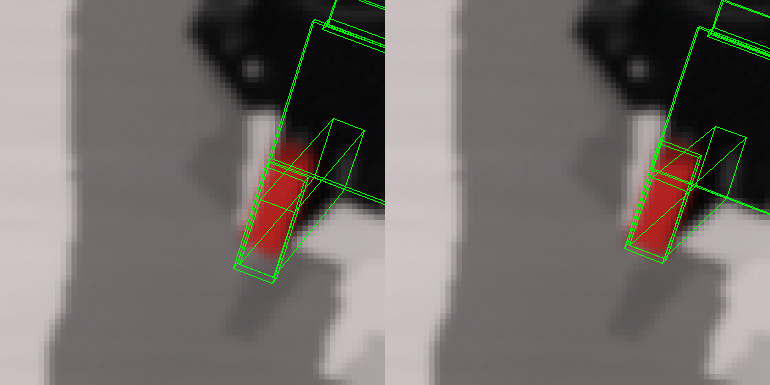

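Run:
```python
from h import *
np.set_printoptions(legacy='1.25')
f=np.array([np.cos(YP),np.sin(YP),0]); tg=p2w([0,0,205])-118*f; tg[2]=206; print(tg,p2w([0,0,205]))
plan(tg,np.pi+YP,24,0,-1)
```

```text
[564.84453917  -2.95827024 206.        ] [681.77089626 -18.83992694 203.00495409]
step 4.20125607639784 total yaw -167.19132281635098
[0.0035, 0.002, 0.0011, 6.97, 0, 0.0037, 0.0016, 0.0011, 6.97, 0, 0.0039, 0.0011, 0.0011, 6.97, 0, 0.004, 0.0006, 0.0011, 6.97, 0, 0.004, 0.0001, 0.0011, 6.97, 0, 0.004, -0.0004, 0.0011, 6.97, 0, 0.004, -0.0008, 0.0011, 6.97, 0, 0.0038, -0.0013, 0.0011, 6.97, 0, 0.0036, -0.0018, 0.0011, 6.97, 0, 0.0034, -0.0022, 0.0011, 6.97, 0, 0.0031, -0.0026, 0.0011, 6.97, 0, 0.0028, -0.003, 0.0011, 6.97, 0, 0.0024, -0.0033, 0.0011, 6.97, 0, 0.002, -0.0035, 0.0011, 6.97, 0, 0.0015, -0.0037, 0.0011, 6.97, 0, 0.0011, -0.0039, 0.0011, 6.97, 0, 0.0006, -0.004, 0.0011, 6.97, 0, 0.0001, -0.004, 0.0011, 6.97, 0, -0.0004, -0.004, 0.0011, 6.97, 0, -0.0009, -0.004, 0.0011, 6.97, 0, -0.0014, -0.0038, 0.0011, 6.97, 0, -0.0018, -0.0036, 0.0011, 6.97, 0, -0.0022, -0.0034, 0.0011, 6.97, 0, -0.0026, -0.0031, 0.0011, 6.97, 0]
```

```bash
python3 chk.py
```

```text
14.85 [502.8  71.8 232.9] yaw -0.359 [-0.003  0.259 -0.328  0.982 -0.    -2.786] [ 0.75 -0.65 -2.24] [-0.08 -0.02 -0.01] [ 0.002 -0.    -1.   ] panelframe [-191.9   65.8  208.2]
```

Call:
step_arm --series '[0.0035, 0.002, 0.001, 7, 0, 0.0035, 0.0015, 0.001, 7, 0, 0.004, 0.001, 0.001, 7, 0, 0.004, 0.0005, 0.001, 7, 0, 0.004, 0, 0.001, 7, 0, 0.004, -0.0005, 0.001, 7, 0, 0.004, -0.001, 0.001, 7, 0, 0.004, -0.0015, 0.001, 7, 0, 0.0035, -0.002, 0.001, 7, 0, 0.0035, -0.002, 0.001, 7, 0, 0.003, -0.0025, 0.001, 7, 0, 0.003, -0.003, 0.001, 7, 0, 0.0025, -0.0035, 0.001, 7, 0, 0.002, -0.0035, 0.001, 7, 0, 0.0015, -0.0035, 0.001, 7, 0, 0.001, -0.004, 0.001, 7, 0, 0.0005, -0.004, 0.001, 7, 0, 0, -0.004, 0.001, 7, 0, -0.0005, -0.004, 0.001, 7, 0, -0.001, -0.004, 0.001, 7, 0]'

```text
time: 16.52
ee_pos: [557.4, 8.7, 212.0]
tcp_rot: [0.001, -0.166, 0.986, -0.0]
force: [-0.1, 0.3, -2.0]
width: 13.6
```

```bash
python3 chk.py
python3 - <<'E'
from h import *
np.set_printoptions(legacy='1.25')
f=np.array([np.cos(YP),np.sin(YP),0]); tg=p2w([0,0,205])-118*f; tg[2]=206
plan(tg,np.pi+YP,5,0,-1)
E
```

```text
16.52 [557.4   8.7 212. ] yaw -2.808 [-0.117  0.365 -0.233  0.971 -0.    -0.45 ] [-0.14  0.27 -2.01] [ 0.04 -0.    0.07] [ 0.002 -0.    -1.   ] panelframe [-127.    10.6  196.2]
step 3.0186613252287327 total yaw -26.822160014042126
[-0.0006, -0.0027, 0.0012, 5.36, 0, -0.0009, -0.0026, 0.0012, 5.36, 0, -0.0011, -0.0025, 0.0012, 5.36, 0, -0.0014, -0.0024, 0.0012, 5.36, 0, -0.0016, -0.0023, 0.0012, 5.36, 0]
```

Call:
step_arm --series '[-0.0005, -0.0025, 0.001, 5.3, 0, -0.001, -0.0025, 0.001, 5.3, 0, -0.001, -0.0025, 0.001, 5.3, 0, -0.0015, -0.0025, 0.001, 5.3, 0, -0.0015, -0.0025, 0.001, 5.3, 0, 0, 0, 0, 0, 0]'

```text
time: 17.02
ee_pos: [564.6, -3.2, 206.8]
tcp_rot: [0.001, 0.063, 0.998, -0.0]
force: [-0.1, 0.2, -2.8]
width: 13.8
```

```bash
python3 chk.py
python3 - <<'E'
from h import *
S=grab('scene');T=grab('top');p,R,y=tool()
o=[]
for th in (44,49):
    Rh,t=hookpose(p,y,np.radians(th)); overlay(S,Rh,t,(205,205,70,90),5.5,'pics/o.png'); o.append(cv2.imread('pics/o.png'))
cv2.imwrite('pics/v6.png',np.hstack(o))
cv2.imwrite('pics/v6t.png',cv2.resize(T['frame'][60:190,190:330,::-1],None,fx=4,fy=4))
E
```

```text
17.02 [564.6  -3.2 206.8] yaw 3.016 [-0.136  0.382 -0.221  0.966 -0.    -0.011] [-0.09  0.15 -2.83] [-0.03 -0.    0.02] [ 0.002 -0.001 -1.   ] panelframe [-117.6   -0.3  192.3]
```

View pics/v6.png

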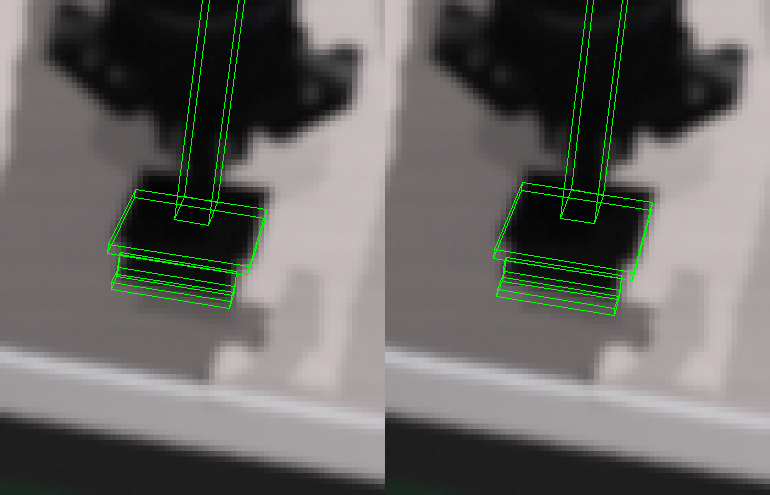

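View pics/v6t.png

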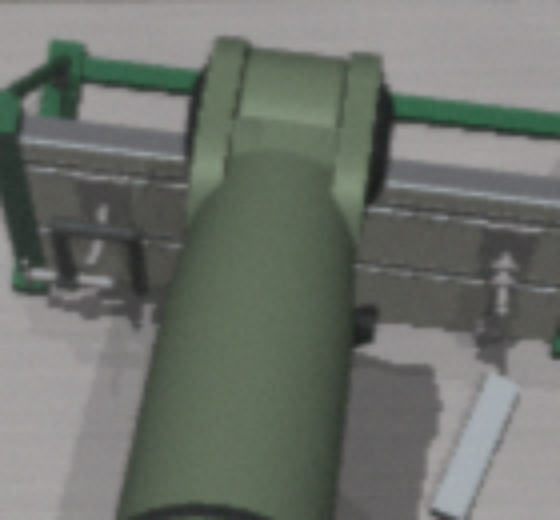

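Run:
```python
from h import *
S=grab('scene');p,R,y=tool()
cr=S['frame'][225:275,215:270,::-1].astype(float)
cr=np.clip((cr-0)*1.8,0,255)**1.0
cv2.imwrite('pics/v7.png',cv2.resize(cr.astype(np.uint8),None,fx=11,fy=11,interpolation=cv2.INTER_CUBIC))
```

```text
(no output)
```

View pics/v7.png

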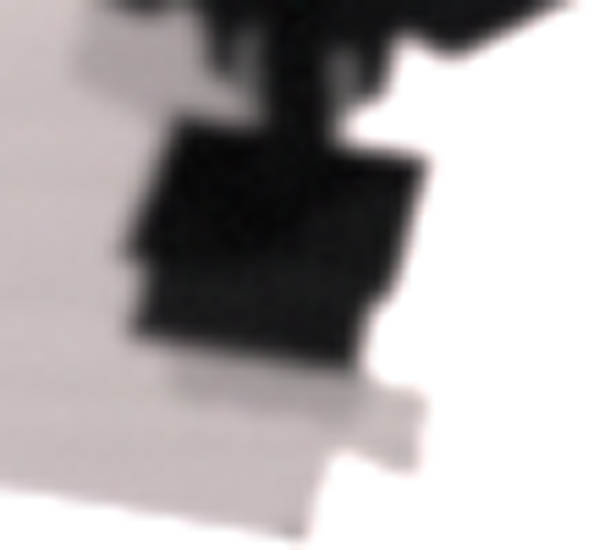

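```bash
cat > fitth.py <<'E'
from h import *
from scipy.optimize import minimize
import sys
np.set_printoptions(legacy='1.25')
S=grab('scene');p,R,y=tool()
roi=(215,int(sys.argv[1]) if len(sys.argv)>1 else 237,55,32)
sg=seg(S,roi,k=8,thr=62); sg=(sg&1)
for dz in (0,4,8):
    def M(q):
        Rh,t=hookpose(p,y+q[3]/50,np.radians(q[0]),dz=dz); t=t+Rh@np.array([q[1],0,0])+Rz(y)@np.array([0,q[2],0])
        return mask(S,Rh,t,1,roi,k=8),Rh,t
    def cost(q):
        m=M(q)[0]; return 1-(m&sg).sum()/(m|sg).sum()+0.0005*abs(q[1])
    best=min((minimize(cost,q0,method='Nelder-Mead',options=dict(initial_simplex=np.array(q0)+np.vstack([np.zeros(4),np.diag([6,5,4,2])]))) for q0 in ([45,0,0,0],[38,3,0,0],[50,-3,0,0.])),key=lambda r:r.fun)
    m,Rh,t=M(best.x); print(dz,best.x.round(2),round(best.fun,3),'tip rel TCP',(Rh@[8.5,0,84]+t-p).round(1),'in panel',w2p(Rh@[8.5,0,84]+t).round(1))
    cv2.imwrite(f'pics/ft{dz}.png',np.dstack([sg*255,m*255,sg*0]))
cv2.imwrite('pics/ft.png',np.vstack([cv2.imread(f'pics/ft{d}.png') for d in (0,8)]))
E
python3 fitth.py
```

```text
0 [47.22 -5.17  0.66  0.63] 0.082 tip rel TCP [74.  -8.8  7.8] in panel [-46.4   1.7 210.3]
4 [47.5  -7.1   0.22 -0.11] 0.079 tip rel TCP [72.6 -9.3  4.9] in panel [-47.3   1.  207.2]
8 [46.8  -8.42  2.07  1.59] 0.082 tip rel TCP [71.7 -8.6  2.8] in panel [-48.    1.6 204.9]
```

View pics/ft.png

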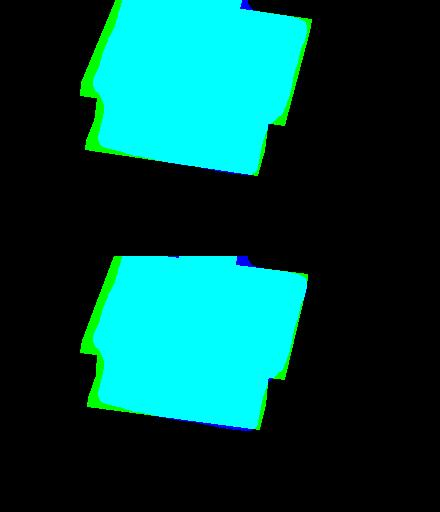

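Call:
step_arm --series '[-0.009, 0, 0.0015, 0, 0, -0.009, 0, 0.0015, 0, 0, -0.009, 0, 0.0015, 0, 0, -0.006, 0, 0.0005, 0, 0, -0.003, 0, 0.0005, 0, 0, 0, 0, 0, 0, 0]'

```text
time: 17.72
ee_pos: [599.2, -6.7, 200.9]
tcp_rot: [-0.0, 0.062, 0.998, -0.0]
force: [0.3, -0.2, -2.8]
width: 14.0
```

```bash
python3 chk.py; python3 fitth.py 246
python3 - <<'E'
from h import *
S=grab('scene')
cr=np.clip(S['frame'][232:292,205:275,::-1].astype(float)*1.8,0,255)
cv2.imwrite('pics/v8.png',cv2.resize(cr.astype(np.uint8),None,fx=9,fy=9,interpolation=cv2.INTER_CUBIC))
E
```

```text
17.72 [599.2  -6.7 200.9] yaw 3.017 [-0.134  0.45  -0.131  0.99  -0.    -0.01 ] [ 0.32 -0.17 -2.8 ] [-0.03 -0.03  0.03] [-0. -0. -1.] panelframe [-82.4   0.9 191.3]
0 [46.04 -6.43 -1.2  -0.51] 0.108 tip rel TCP [72.9 -8.7 10.3] in panel [-11.7   2.1 211.6]
4 [46.85 -8.47  0.24  1.11] 0.111 tip rel TCP [71.8 -7.6  6.7] in panel [-12.5   3.  207.9]
8 [45.93 -9.38 -0.53  0.42] 0.106 tip rel TCP [70.9 -7.8  4.6] in panel [-13.    2.8 205.7]
```

View pics/v8.png

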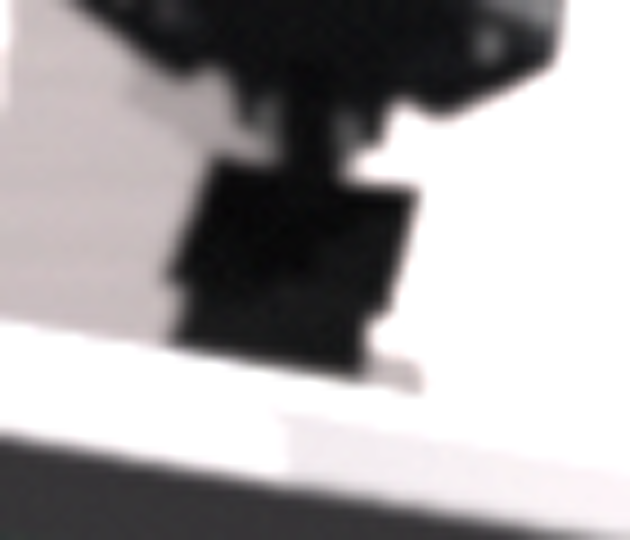

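Call:
step_arm --series '[-0.002, 0, 0.0005, 0, 0, -0.002, 0, 0.0005, 0, 0, -0.002, 0, 0.0005, 0, 0, -0.002, 0, 0.0005, 0, 0]'

```text
time: 18.15
ee_pos: [606.4, -7.6, 199.4]
tcp_rot: [0.0, 0.062, 0.998, -0.0]
force: [0.3, -0.6, -2.6]
width: 13.5
```

Call:
step_arm --series '[-0.0015, 0, 0, 0, 0, -0.0015, 0, 0.0005, 0, 0, -0.0015, 0, 0, 0, 0]'

```text
time: 18.4
ee_pos: [609.2, -7.9, 198.6]
tcp_rot: [-0.002, 0.062, 0.998, 0.0]
force: [-8.6, 1.0, 2.3]
width: 13.5
```

Call:
step_arm --series '[-0.001, 0, 0, 0, 0, -0.001, 0, 0, 0, 0, -0.001, 0, 0.0005, 0, 0]'

```text
time: 18.65
ee_pos: [609.4, -7.8, 197.9]
tcp_rot: [-0.004, 0.062, 0.998, 0.0]
force: [-15.6, 2.2, 5.5]
width: 13.5
```

```bash
python3 chk.py
```

```text
18.65 [609.4  -7.8 197.9] yaw 3.017 [-0.134  0.477 -0.095  1.007 -0.    -0.009] [-15.56   2.16   5.5 ] [ 0.36  2.48 -0.06] [-0.009  0.001 -1.   ] panelframe [-71.7   1.2 189.8]
```

Call:
step_arm --series '[0.002, 0, 0, 0, 0, 0.003, 0, 0, 0, 0, 0, 0, -0.0025, 0, 0, 0, 0, -0.0025, 0, 0, -0.001, 0, 0, 0, 0]'

```text
time: 19.07
ee_pos: [610.6, -8.2, 204.2]
tcp_rot: [0.001, 0.062, 0.998, -0.0]
force: [-0.3, 0.9, -2.0]
width: 13.1
```

Call:
step_arm --series '[-0.0015, 0, 0, 0, 0, -0.0015, 0, 0, 0, 0, -0.0015, 0, 0, 0, 0]'

```text
time: 19.32
ee_pos: [614.2, -8.6, 203.2]
tcp_rot: [-0.0, 0.062, 0.998, 0.0]
force: [-4.8, 0.8, 0.4]
width: 13.8
```

```bash
python3 chk.py
```

```text
19.32 [614.2  -8.6 203.2] yaw 3.017 [-0.134  0.476 -0.083  1.013 -0.    -0.009] [-4.8   0.78  0.42] [ 0.04  0.79 -0.01] [-0.001  0.    -1.   ] panelframe [-67.7   1.  195.7]
```

Call:
step_arm --series '[-0.0005, 0, -0.0015, 0, 0, -0.0015, 0, -0.0015, 0, 0, -0.0015, 0, -0.0015, 0, 0]'

```text
time: 19.57
ee_pos: [618.0, -9.1, 207.9]
tcp_rot: [0.0, 0.062, 0.998, -0.0]
force: [-0.6, -0.5, -2.6]
width: 13.7
```

```bash
python3 chk.py
```

```text
19.57 [618.   -9.1 207.9] yaw 3.017 [-0.134  0.479 -0.065  1.026  0.    -0.009] [-0.59 -0.52 -2.57] [-0.01  0.09  0.02] [ 0. -0. -1.] panelframe [-64.5   1.1 200.9]
```

Call:
step_arm --series '[-0.0015, 0, -0.0015, 0, 0, -0.0015, 0, -0.001, 0, 0, -0.0015, 0, -0.0005, 0, 0]'

```text
time: 19.82
ee_pos: [622.5, -9.6, 211.1]
tcp_rot: [0.0, 0.062, 0.998, -0.0]
force: [0.0, -0.2, -2.1]
width: 14.0
```

```bash
python3 chk.py
```

```text
19.82 [622.5  -9.6 211.1] yaw 3.017 [-0.134  0.485 -0.047  1.038 -0.    -0.009] [ 0.01 -0.15 -2.14] [-0.02 -0.    0.06] [ 0. -0. -1.] panelframe [-60.5   1.2 204.6]
```

Call:
step_arm --series '[-0.0015, 0, 0.0005, 0, 0, -0.0015, 0, 0.0005, 0, 0, -0.001, 0, 0.0005, 0, 0]'

```text
time: 20.07
ee_pos: [626.3, -10.1, 209.1]
tcp_rot: [-0.0, 0.062, 0.998, 0.0]
force: [0.0, -0.0, -1.4]
width: 13.4
```

```bash
python3 chk.py
```

```text
20.07 [626.3 -10.1 209.1] yaw 3.017 [-0.134  0.494 -0.038  1.039  0.    -0.009] [ 0.03 -0.03 -1.35] [ 0.01 -0.02  0.01] [-0.  0. -1.] panelframe [-56.5   1.2 203.2]
```

Call:
step_arm --series '[-0.0005, 0, 0.0005, 0, 0, -0.0005, 0, 0.0005, 0, 0, 0, 0, 0.001, 0, 0]'

```text
time: 20.32
ee_pos: [627.3, -10.2, 207.3]
tcp_rot: [0.0, 0.062, 0.998, 0.0]
force: [1.0, 0.9, -1.4]
width: 13.5
```

```bash
python3 chk.py
python3 - <<'E'
from h import *
S=grab('scene');T=grab('top')
cr=np.clip(S['frame'][232:292,205:275,::-1].astype(float)*1.6,0,255)
cv2.imwrite('pics/v9.png',cv2.resize(cr.astype(np.uint8),None,fx=9,fy=9,interpolation=cv2.INTER_CUBIC))
E
```

```text
20.32 [627.3 -10.2 207.3] yaw 3.017 [-0.134  0.496 -0.038  1.036  0.    -0.009] [ 0.97  0.85 -1.37] [ 0.01 -0.22 -0.07] [ 0.  0. -1.] panelframe [-55.2   1.2 201.5]
```

View pics/v9.png

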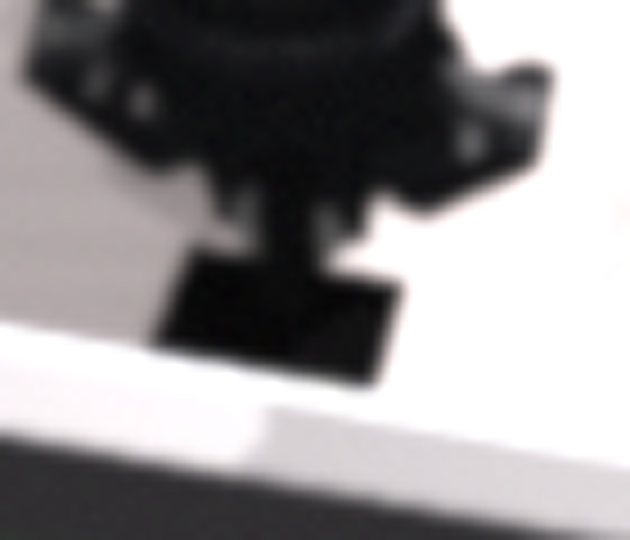

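Call:
step_arm --series '[-0.0003, 0, 0.001, 0, 0, -0.0003, 0, 0.001, 0, 0]'

```text
time: 20.58
ee_pos: [628.3, -10.3, 205.7]
tcp_rot: [0.001, 0.062, 0.998, -0.0]
force: [1.1, 0.0, 1.1]
width: 13.4
```

```bash
python3 chk.py
```

```text
20.58 [628.3 -10.3 205.7] yaw 3.017 [-0.134  0.498 -0.039  1.032  0.    -0.009] [1.1  0.02 1.13] [-0.04 -0.38  0.01] [ 0.002 -0.    -1.   ] panelframe [-54.    1.2 200.2]
```

Call:
step_arm --series '[-0.0005, 0, 0.0015, 0, 0, -0.0005, 0, 0.0015, 0, 0, -0.0005, 0, 0.0015, 0, 0]'

```text
time: 20.83
ee_pos: [629.9, -10.5, 202.2]
tcp_rot: [0.001, 0.062, 0.998, -0.0]
force: [-3.2, 1.5, 7.0]
width: 13.8
```

```bash
python3 chk.py
```

```text
20.83 [629.9 -10.5 202.2] yaw 3.017 [-0.134  0.503 -0.04   1.025  0.    -0.009] [-3.15  1.53  7.04] [ 0.12  0.4  -0.08] [ 0.002 -0.    -1.   ] panelframe [-51.9   1.3 196.9]
```

Call:
step_arm --series '[-0.0005, 0, 0.0018, 0, 0, -0.0005, 0, 0.0018, 0, 0, -0.0005, 0, 0.0018, 0, 0, -0.0005, 0, 0.0018, 0, 0]'

```text
time: 21.17
ee_pos: [629.8, -10.5, 194.5]
tcp_rot: [-0.001, 0.062, 0.998, -0.0]
force: [-6.3, 1.8, 7.4]
width: 13.3
```

```bash
python3 chk.py
```

```text
21.17 [629.8 -10.5 194.5] yaw 3.017 [-0.134  0.512 -0.047  1.014 -0.    -0.009] [-6.27  1.84  7.36] [-0.04  0.75 -0.06] [-0.002 -0.    -1.   ] panelframe [-51.    1.2 189.2]
```

Run:
```python
from h import *
S=grab('scene')
cr=np.clip(S['frame'][225:292,200:280,::-1].astype(float)*1.6,0,255)
cv2.imwrite('pics/v10.png',cv2.resize(cr.astype(np.uint8),None,fx=8,fy=8,interpolation=cv2.INTER_CUBIC))
```

```text
(no output)
```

View pics/v10.png

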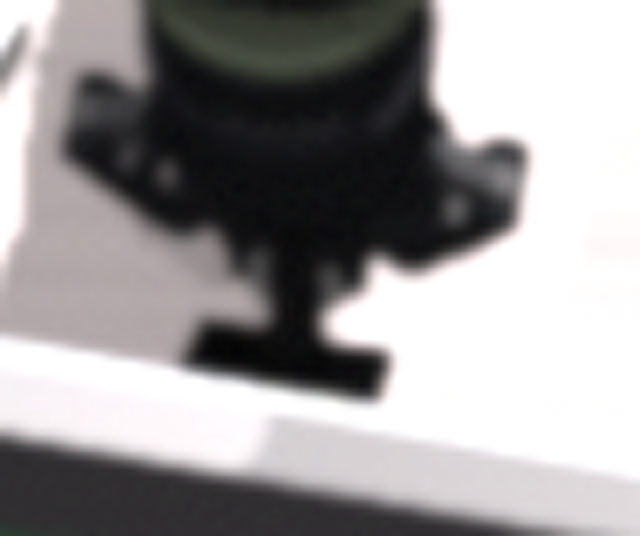

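Call:
step_arm --series '[-0.0005, 0, 0.0018, 0, 0, -0.0006, 0, 0.0018, 0, 0, -0.0007, 0, 0.0018, 0, 0, -0.0007, 0, 0.0018, 0, 0]'

```text
time: 21.55
ee_pos: [631.0, -10.7, 186.5]
tcp_rot: [-0.002, 0.062, 0.998, -0.0]
force: [-9.1, 1.5, 5.4]
width: 13.6
```

```bash
python3 chk.py
```

```text
21.55 [631.  -10.7 186.5] yaw 3.017 [-0.134  0.522 -0.051  1.003 -0.    -0.009] [-9.12  1.49  5.41] [ 0.07  1.35 -0.11] [-0.005  0.    -1.   ] panelframe [-48.6   1.3 181.5]
```

Call:
step_arm --series '[-0.0008, 0, 0.0016, 0, 0, -0.0009, 0, 0.0016, 0, 0, -0.001, 0, 0.0015, 0, 0, -0.001, 0, 0.0015, 0, 0]'

```text
time: 21.88
ee_pos: [633.5, -11.0, 179.5]
tcp_rot: [-0.004, 0.062, 0.998, 0.0]
force: [-10.2, 0.6, 5.0]
width: 13.3
```

```bash
python3 chk.py;  python3 - <<'E'
from h import *
S=grab('scene')
cr=np.clip(S['frame'][225:292,200:280,::-1].astype(float)*1.6,0,255)
cv2.imwrite('pics/v11.png',cv2.resize(cr.astype(np.uint8),None,fx=8,fy=8,interpolation=cv2.INTER_CUBIC))
E
```

```text
21.88 [633.5 -11.  179.5] yaw 3.017 [-0.134  0.534 -0.049  0.995 -0.001 -0.009] [-10.16   0.62   5.03] [ 0.05  1.57 -0.15] [-0.008  0.    -1.   ] panelframe [-45.1   1.3 174.9]
```

View pics/v11.png

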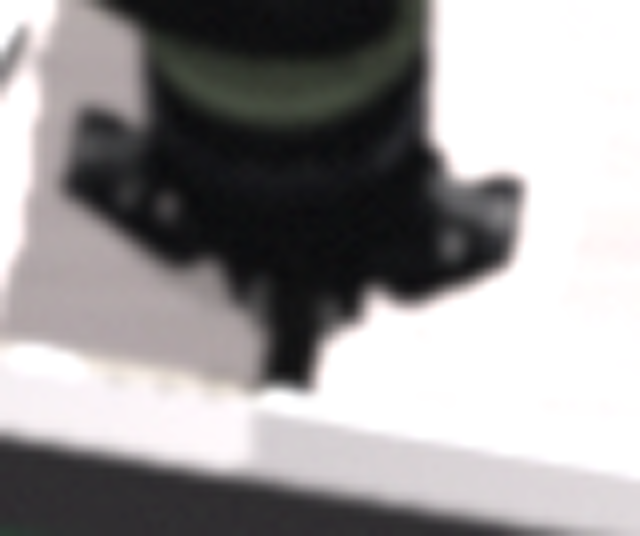

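Call:
step_arm --series '[-0.001, 0, 0.0013, 0, 0, -0.001, 0, 0.0012, 0, 0, -0.001, 0, 0.001, 0, 0]'

```text
time: 22.18
ee_pos: [635.6, -11.3, 175.3]
tcp_rot: [-0.005, 0.062, 0.998, 0.0]
force: [-12.4, 1.3, 4.9]
width: 13.6
```

```bash
python3 chk.py
```

```text
22.18 [635.6 -11.3 175.3] yaw 3.017 [-0.133  0.543 -0.046  0.992 -0.001 -0.009] [-12.36   1.31   4.87] [ 0.07  1.75 -0.16] [-0.01   0.001 -1.   ] panelframe [-42.4   1.3 171.1]
```

Call:
step_arm --series '[-0.0008, 0, 0.001, 0, 0, -0.0008, 0, 0.001, 0, 0]'

```text
time: 22.35
ee_pos: [637.1, -11.4, 173.2]
tcp_rot: [-0.005, 0.062, 0.998, 0.0]
force: [-10.5, 2.1, 2.0]
width: 13.6
```

```bash
python3 chk.py
```

```text
22.35 [637.1 -11.4 173.2] yaw 3.017 [-0.133  0.547 -0.044  0.99  -0.001 -0.009] [-10.55   2.1    2.  ] [ 0.09  1.78 -0.14] [-0.01   0.001 -1.   ] panelframe [-40.7   1.3 169.2]
```

Call:
step_arm --series '[-0.0007, 0, 0.0008, 0, 0, -0.0007, 0, 0.0008, 0, 0]'

```text
time: 22.52
ee_pos: [638.3, -11.6, 171.4]
tcp_rot: [-0.005, 0.062, 0.998, 0.0]
force: [-12.2, 1.0, 3.5]
width: 14.0
```

```bash
python3 chk.py
```

```text
22.52 [638.3 -11.6 171.4] yaw 3.017 [-0.133  0.551 -0.042  0.988 -0.001 -0.009] [-12.19   1.03   3.5 ] [ 0.09  1.72 -0.15] [-0.011  0.001 -1.   ] panelframe [-39.3   1.3 167.6]
```

Run:
```python
from h import *
S=grab('scene');T=grab('top')
cr=np.clip(S['frame'][205:305,190:290,::-1].astype(float)*2.2,0,255)
a=cv2.resize(cr.astype(np.uint8),None,fx=4,fy=4,interpolation=cv2.INTER_CUBIC)
b=cv2.resize(T['frame'][80:180,215:315,::-1],None,fx=4,fy=4,interpolation=cv2.INTER_CUBIC)
cv2.imwrite('pics/v12.png',np.hstack([a,b]))
```

```text
(no output)
```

View pics/v12.png

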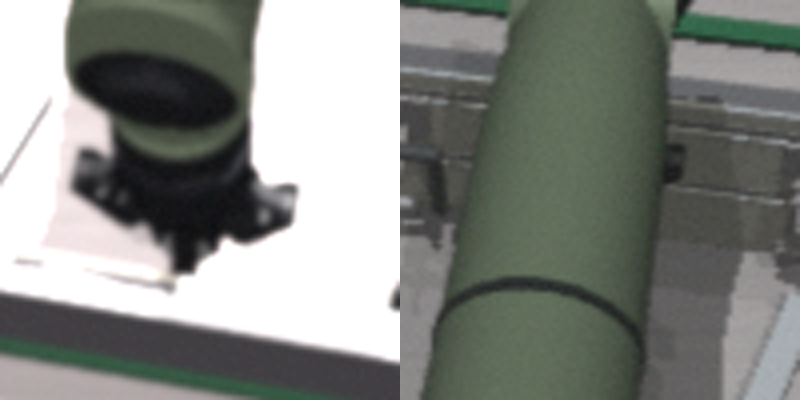

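Call:
step_arm --series '[-0.0005, 0, 0.0006, 0, 0, -0.0005, 0, 0.0006, 0, 0]'

```text
time: 22.78
ee_pos: [639.2, -11.7, 170.2]
tcp_rot: [-0.005, 0.062, 0.998, 0.0]
force: [-12.2, 1.4, 3.4]
width: 13.8
```

```bash
python3 chk.py
```

```text
22.78 [639.2 -11.7 170.2] yaw 3.017 [-0.133  0.554 -0.04   0.987 -0.001 -0.008] [-12.15   1.43   3.39] [ 0.07  1.82 -0.16] [-0.011  0.001 -1.   ] panelframe [-38.2   1.4 166.5]
```

Call:
step_arm --series '[-0.0005, 0, 0.0006, 0, 0, -0.0005, 0, 0.0006, 0, 0]'

```text
time: 22.95
ee_pos: [640.2, -11.8, 168.9]
tcp_rot: [-0.005, 0.062, 0.998, 0.0]
force: [-11.7, 1.5, 3.7]
width: 13.7
```

```bash
python3 chk.py
```

```text
22.95 [640.2 -11.8 168.9] yaw 3.017 [-0.133  0.557 -0.039  0.986 -0.001 -0.008] [-11.7    1.45   3.73] [ 0.08  1.77 -0.19] [-0.011  0.001 -1.   ] panelframe [-37.    1.4 165.4]
```

Call:
step_arm --series '[-0.0005, 0, 0.0005, 0, 0, -0.0005, 0, 0.0005, 0, 0]'

```text
time: 23.12
ee_pos: [641.1, -11.9, 167.9]
tcp_rot: [-0.005, 0.062, 0.998, 0.0]
force: [-11.8, 1.4, 2.0]
width: 13.2
```

```bash
python3 chk.py
```

```text
23.12 [641.1 -11.9 167.9] yaw 3.017 [-0.133  0.56  -0.037  0.985 -0.001 -0.008] [-11.84   1.42   2.05] [ 0.07  1.71 -0.19] [-0.011  0.001 -1.   ] panelframe [-36.    1.4 164.5]
```

Call:
step_arm --series '[-0.0005, 0, 0.0005, 0, 0, -0.0005, 0, 0.0005, 0, 0]'

```text
time: 23.28
ee_pos: [641.5, -12.0, 167.4]
tcp_rot: [-0.006, 0.063, 0.998, 0.0]
force: [-17.1, 2.2, 10.5]
width: 13.6
```

```bash
python3 chk.py
```

```text
23.28 [641.5 -12.  167.4] yaw 3.016 [-0.133  0.561 -0.035  0.986 -0.001 -0.008] [-17.13   2.25  10.52] [ 0.16  2.79 -0.27] [-0.012  0.001 -1.   ] panelframe [-35.5   1.4 164. ]
```

Call:
step_arm --series '[0, 0, 0, 0, 0, 0, 0, 0, 0, 0, 0, 0, 0, 0, 0, 0, 0, 0, 0, 0]'

```text
time: 23.62
ee_pos: [641.5, -12.0, 167.4]
tcp_rot: [-0.006, 0.063, 0.998, 0.0]
force: [-15.4, 1.9, 6.3]
width: 13.6
```

```bash
python3 chk.py
python3 - <<'E'
from h import *
for n in ('scene','top'):
    d=grab(n,f'{n}_flat.png')
    for t in ('hook','hook_tip','hook_grip'): print(n,t,[(round(r['score'],2),(np.array(r['point'])*[512,384]).round(1).tolist()) for r in bot.landmark_of(n,t)])
E
```

```text
23.62 [641.5 -12.  167.4] yaw 3.016 [-0.133  0.561 -0.035  0.986 -0.001 -0.008] [-15.36   1.87   6.3 ] [ 0.14  2.33 -0.3 ] [-0.012  0.001 -1.   ] panelframe [-35.5   1.4 164.1]
scene hook [(0.74, [196.4, 174.8]), (0.68, [347.8, 145.2]), (0.2, [302.0, 292.5])]
scene hook_tip [(0.8, [358.8, 120.8]), (0.78, [197.3, 157.9]), (0.37, [230.7, 279.4])]
scene hook_grip [(0.98, [172.1, 164.3]), (0.83, [339.2, 155.6]), (0.58, [237.7, 252.9])]
top hook [(0.73, [311.6, 242.7]), (0.7, [158.7, 289.5])]
top hook_tip [(0.77, [151.7, 290.8]), (0.74, [307.4, 235.0]), (0.47, [136.3, 202.8])]
top hook_grip [(0.87, [336.0, 243.1])]
```

View pics/scene_flat.png

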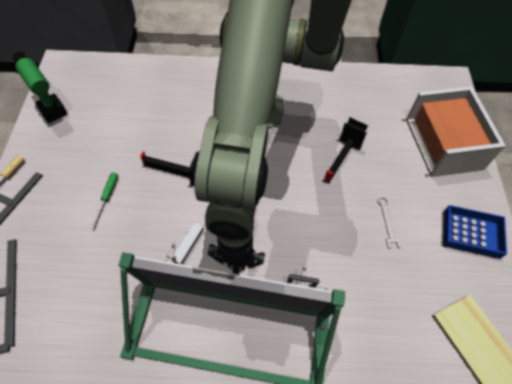

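Call:
step_arm --series '[-0.0005, 0, 0, 0, 0, 0, 0, 0, 0, 0]'

```text
time: 24.18
ee_pos: [641.5, -12.0, 167.3]
tcp_rot: [-0.006, 0.063, 0.998, 0.0]
force: [-15.5, 2.1, 7.1]
width: 14.1
```

```bash
python3 chk.py
```

```text
24.18 [641.5 -12.  167.3] yaw 3.016 [-0.133  0.562 -0.034  0.987 -0.001 -0.008] [-15.55   2.07   7.1 ] [ 0.17  2.68 -0.26] [-0.013  0.001 -1.   ] panelframe [-35.4   1.4 164. ]
```

Call:
step_arm --series '[0.0005, 0, -0.0002, 0, 0, 0.0003, 0, 0, 0, 0, 0, 0, 0, 0, 0]'

```text
time: 24.43
ee_pos: [641.5, -12.0, 167.4]
tcp_rot: [-0.006, 0.063, 0.998, 0.0]
force: [-13.2, 1.3, 4.1]
width: 13.4
```

```bash
python3 chk.py
```

```text
24.43 [641.5 -12.  167.4] yaw 3.016 [-0.133  0.561 -0.036  0.985 -0.001 -0.008] [-13.16   1.28   4.09] [ 0.1   2.23 -0.22] [-0.011  0.001 -1.   ] panelframe [-35.5   1.4 164.1]
```

Call:
step_arm --series '[0.0007, 0, -0.0002, 0, 0, 0.0005, 0, 0, 0, 0, 0, 0, 0, 0, 0]'

```text
time: 24.68
ee_pos: [641.4, -12.0, 167.5]
tcp_rot: [-0.005, 0.063, 0.998, 0.0]
force: [-9.1, 0.7, 0.9]
width: 13.6
```

```bash
python3 chk.py
```

```text
24.68 [641.4 -12.  167.5] yaw 3.016 [-0.133  0.559 -0.039  0.982 -0.    -0.008] [-9.1   0.72  0.85] [ 0.04  1.5  -0.26] [-0.009  0.001 -1.   ] panelframe [-35.5   1.3 164.1]
```

Still seated without moving, and the load has eased. Ease once more, then open a little.

Call:
step_arm --series '[0.0008, 0, 0, 0, 0, 0.0005, 0, 0, 0, 0, 0, 0, 0, 0, 0, 0, 0, 0, 0, 0.018, 0, 0, 0, 0, 0.022, 0, 0, 0, 0, 0.026, 0, 0, 0, 0, 0.03]'

```text
time: 25.27
ee_pos: [644.9, -12.5, 169.3]
tcp_rot: [0.0, 0.062, 0.998, -0.0]
force: [-0.1, 0.3, -1.3]
width: 29.6
```

```bash
python3 chk.py
```

```text
25.27 [644.9 -12.5 169.3] yaw 3.017 [-0.134  0.557 -0.038  0.975 -0.    -0.009] [-0.05  0.27 -1.29] [0.05 0.01 0.03] [ 0.001 -0.    -1.   ] panelframe [-32.3   1.4 166.5]
```

Call:
step_arm --series '[0.003, 0, 0, 0, 0.034, 0.004, 0, 0, 0, 0.038, 0.005, 0, 0, 0, 0.04, 0.006, 0, -0.004, 0, 0.04, 0.006, 0, -0.01, 0, 0.04, 0, 0, -0.015, 0, 0.04, 0, 0, -0.025, 0, 0.04, 0, 0, -0.03, 0, 0.04, 0.01, 0, -0.03, 0, 0.04, 0.03, 0, -0.02, 0, 0.04, 0.04, 0, 0, 0, 0.04, 0.04, 0, 0, 0, 0.04, 0.04, 0, 0, 0, 0.04, 0.04, 0, 0, 0, 0.04, 0.03, 0, 0, 0, 0.04]'

```text
time: 26.52
ee_pos: [388.8, 19.8, 303.7]
tcp_rot: [0.0, 0.062, 0.998, -0.0]
force: [-0.2, -0.3, -0.3]
width: 39.8
```

```bash
python3 chk.py
python3 - <<'E'
from h import *
S=grab('scene','scene_end.png');T=grab('top','top_end.png')
a=cv2.resize(S['frame'][230:320,180:280,::-1],None,fx=4,fy=4,interpolation=cv2.INTER_CUBIC)
b=cv2.resize(T['frame'][80:170,215:315,::-1],None,fx=4,fy=4,interpolation=cv2.INTER_CUBIC)
cv2.imwrite('pics/e1.png',np.hstack([a,b]))
E
```

```text
26.52 [388.8  19.8 303.7] yaw 3.017 [-0.139 -0.014 -0.459  1.125  0.    -0.015] [-0.21 -0.29 -0.34] [ 0.    0.01 -0.03] [ 0. -0. -1.] panelframe [-306.7   -1.1  263.5]
```

View pics/e1.png

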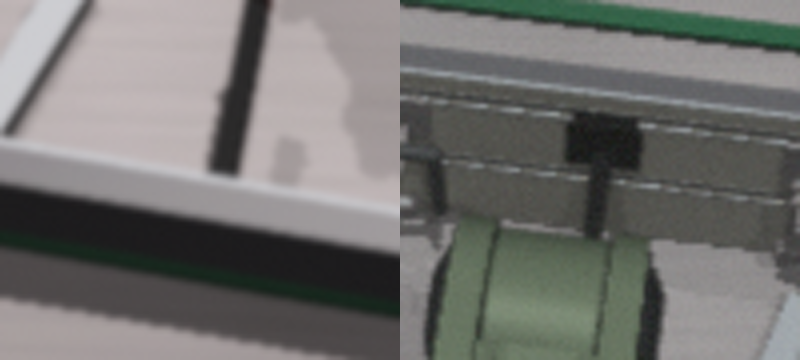

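Call:
step_arm --series '[0.02, 0.03, 0, 0, 0.04, 0, 0.04, 0, 0, 0.04, 0, 0.04, 0, 0, 0.04, 0, 0.04, 0, 0, 0.04, 0, 0.04, 0, 0, 0.04, 0, 0.04, 0, 0, 0.04, 0, 0, 0, 0, 0.04]'

```text
time: 27.2
ee_pos: [402.4, 256.0, 303.7]
tcp_rot: [0.001, 0.059, 0.998, 0.002]
force: [-0.4, -1.1, -0.6]
width: 39.9
```

```bash
python3 chk.py
python3 - <<'E'
from h import *
S=grab('scene');T=grab('top')
R=Rp();t=p2w([0,1,132.5])
overlay(S,R,t,(190,195,100,90),4,'pics/a.png');overlay(T,R,t,(215,90,100,90),4,'pics/b.png')
cv2.imwrite('pics/e2.png',np.hstack([cv2.imread('pics/a.png'),cv2.imread('pics/b.png')]))
for n in ('scene','top'):
    d=grab(n)
    for k in ('bar','wrench','screwdriver','hook','hook_tip'): print(n,k,[(round(r['score'],2),(np.array(r['point'])*[512,384]).round(1).tolist()) for r in bot.landmark_of(n,k)])
E
```

```text
27.2 [402.4 256.  303.7] yaw 3.024 [ 0.41   0.153 -0.276  1.137  0.003  0.528] [-0.43 -1.12 -0.58] [-0.01  0.01  0.04] [ 0.002  0.004 -1.   ] panelframe [-324.8  234.8  261. ]
scene bar [(0.75, [188.6, 245.5])]
scene wrench [(0.55, [386.2, 224.2]), (0.28, [104.5, 205.4])]
scene screwdriver [(0.6, [104.2, 202.6])]
scene hook [(0.75, [232.2, 279.5]), (0.7, [235.3, 279.8])]
scene hook_tip [(0.79, [197.2, 159.8]), (0.56, [230.7, 282.0])]
top bar [(0.54, [310.2, 171.7])]
top wrench []
top screwdriver [(0.83, [388.4, 208.8]), (0.17, [264.5, 104.8])]
top hook [(0.78, [261.7, 118.7]), (0.68, [309.6, 241.5])]
top hook_tip [(0.84, [308.4, 235.6]), (0.81, [267.2, 104.2])]
```

View pics/e2.png

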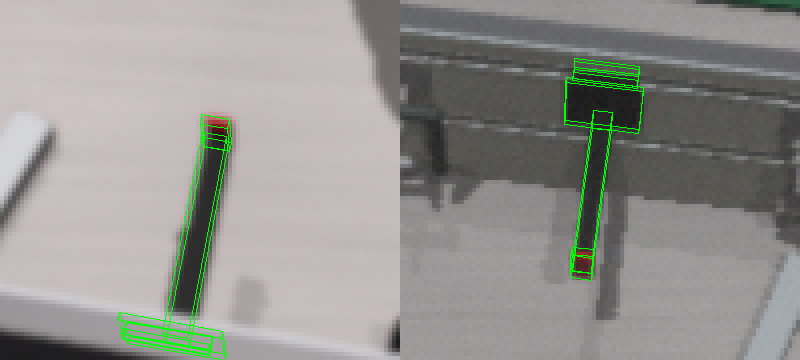

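```bash
python3 -c "
from h import *
print(bot.close_job(), bot.state()['time'])"
```

```text
the job is handed in; nothing more can be done
the job is handed in; nothing more can be done
```

The hook hangs in the upper groove at about y 1 mm, between the clamp and the spanners. I handed the job in at about 27 to 29 s.

**Picking up:** I used the smallest of the three hooks on the bench, identified by fitting its size in both pictures. I gripped it across the arm and lifted it.

**Tilting:** The tool can only point down. I tilted the hook to about 47° by resting the front of its arm on the panel's top edge and lowering the grip, so the hook turned in the fingers at about 10 N. I then turned it round to face the panel.

**Seating:**
- My first attempt to insert the lip touched the face at about 16 N, so I backed off, went up and found the mouth.
- I swung the front down in the fingers at 10–13 N. The force then stepped up to about 21 N and the grip stopped advancing, which I took as the plate being flat.
- I eased the push and only then opened the fingers. The arm sprang 3.5 mm forward, with no force on it afterwards.

**Last checks:**
- **Hook pose:** The hook model in its seated pose (slats about 1.5 mm above their lowest setting) overlays both cameras to within a pixel or two.
- **Force and clearance:** The highest sampled force, read only at the end of each move, was about 21 N. The arm stands clear.
- **Bystanders:** The bar and screwdriver show at their starting places within network noise. So does the wrench in the scene view. The network missed it in the last top view.
- **Disagreement:** Picture estimates of the slat height varied between 1 and 6 mm, and the hook slid about 7 mm along the pads during tilting. I settled both by feel.

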